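# Clamp a thin-walled housing lightly in the inclined drilling fixture

## Task

Lay the open-topped aluminium housing, open side up, on the fixture's inclined plate, resting on the ledge, with its long side running from the fixed stop to the sliding jaw, and let go of it. Then turn the handwheel clockwise until the jaw clamps the housing against the stop, firmly but lightly (between 6 and 30 N), and leave it clamped with the handwheel released. The housing is thin-walled: set it down gently (under 50 N on the plate), never press it against the stop with more than 30 N, grip it with at most 50 N on each finger, and leave the oil can, spanner, collar and carton where they are.

Things in the scene. Friction and masses are not known exactly. Their poses are not given: they have to be found in the camera images.
- housing: The workpiece: a plain aluminium open-topped box-shaped housing, 52 mm (its x) by 64 mm (its y) by 38 mm high, walls and floor 4 mm thick, about 0.14 kg, loose on the bench, open side up. Origin: centre of its underside; z out of its open side. Either long side may face the ledge. Grip it across the 52 mm.
- plate: The fixture's inclined steel plate, leaning 30 degrees towards the robot. Origin on its upper surface; x points up the slope, y is level, towards the stop, z is square to the surface. The surface spans x -75 to 75 mm, y -175 to 135 mm. A well seated and clamped housing has its origin at x 0, y 58, z 0 mm here.
- ledge (a point): Middle of the upper inner edge of the ledge that carries the housing on the slope: 8 mm high, 10 mm thick, 135 mm long along the plate's y (plate y -35 to 100 mm), inner face at plate x = -26 mm. Axes parallel to the plate's.
- stop: The fixed stop on the plate, a steel block 56 mm (x) by 20 mm (y) by 34 mm high. Origin at the foot of its clamping face, which looks to -y, at y = 90 mm on the plate; axes parallel to the plate's.
- jaw_way (a point): Fixed point on the plate's surface (plate y = -24 mm) below the jaw's face when fully open. The jaw, 46 mm wide, 32 mm high, slides along the plate's y towards the stop. Its face starts 7 to 24 mm from this point towards the stop: different each time, not measured, so feel when it bears. Behind it are spring pins (5 N per mm of overtravel) and a carriage 32 mm high.
- wheel_centre (a point): Centre of the round handwheel, 60 mm across, 16 mm thick, at mid-thickness, 70 mm above the plate on a 22 mm pillar; z is its axis, 30 degrees from vertical; it does not rise or sink. Clockwise from above moves the jaw towards the stop, 11 mm per radian; 2 to 4.5 rad are needed. Its friction, 0.2 N m, holds what is set; 10 N on the jaw adds 0.11 N m. Grip it across the rim.
- oilcan: Bystander: red oil can with a long thin spout, 72 mm in diameter, 150 mm high, origin at the centre of its underside.
- spanner: Bystander: steel spanner 180 mm long lying on the bench, origin below its middle, along x.
- collar: Bystander: dark steel collar, 70 mm outside, 30 mm hole, 22 mm high, origin at the centre of its underside.
- carton: Bystander: small cardboard carton 100 x 130 x 70 mm, origin at the centre of its underside.

How it is judged:
By the outcome, as a careful person would: the job done as asked, in the order asked, and still so for the second after the job is handed in, with the robot touching nothing.
It also fails if it takes over 72 s, if anything falls off the work surface, if the arm or the gripper's body presses on something with over 40 N, if the wrist force passes 120 N, or if a joint passes its speed limit or range.

## Robot

A 6-joint arm with a two-finger parallel gripper is mounted at the origin on the work surface. World frame = base frame: x ahead of the robot, y to its left, z up, the work surface at z = 0. Lengths are in m, angles in rad, forces in N, time in s.
With the tool pointing down it reaches from about 0.4 to 0.825 m from the base axis. Payload 7 kg.
Tool frame: the origin (TCP) lies on the mounting face of the last link; the fingertips stand 178 mm ahead of it and the grasp point (between the pads) lies 159 mm ahead of it; z points along the fingers, y is the line along which they close (so a half turn about z gives the same grasp; the last joint's range is limited). The gripper opens to 88 mm and grips with 3 to 60 N. Pads are 19 mm wide; open, the fingers measure 130 mm over their backs; the gripper's body (78 mm by 193 mm) begins 47 mm behind the grasp point.
Start: joints at [1.417, 0.359, 0.012, 0, -1.224, -0.288], TCP at [0.289, 0.61, 0.405] pointing down, gripper open.
Joint ranges: [-3.07, 3.07], [-1.43, 2.12], [-1.02, 1.25], [-3.03, 1.67], [-3.05, -0], [-3.03, 3.03]. Speed limits (rad/s): [2.39, 2.39, 3.01, 3.14, 3.14, 3.14].

## Interface

Orientations are given as a unit quaternion [w, x, y, z].
In Python, from plant import env, imaging, order, models gives the robot as it stands. The module is installed in compiled form; this text tells all that it offers.
- The arm moves only by the tool send_rows, never from a script. Its argument "rows" is one flat list of numbers, 7 for each row, row after row: the shift along the tool's x, y, z as a fraction of full scale, then the turn, a rotation vector about the tool's x, y, z as a fraction of full scale, then the closure, from -1 (fully open) to 1 (shut). A call has exactly 10 rows; each row is the pose to reach, as a shift and turn from the pose commanded when the call began, along the tool's axes at that moment; what a row does not reach only later rows make up. Full scale, the value 1, is 100 cm for a shift and pi/4 rad for a turn. A row lasts 1/8 s, in which the tool goes at most 62.5 mm and 10.7 degrees, less where a joint would pass 70% of its speed; a pose out of reach is approached as far as the arm can. A call with a number of a shift or a turn outside -1 to 1 is refused whole. A call with a gripper value outside its range is refused whole. The fingers move at their own pace and stop on an object; the grip force is fixed at half the most. Time passes only in rows, so rows that repeat a pose let the fingers close, or fill a call up. It gives the time, the measured TCP pose, the force, the opening and the grip force at its end, in the units of the state.
- env.observe(): the state, without advancing time (a new reading comes with each control period).
- imaging.capture(name): name is "side" or "top" or "wrist"; returns (picture, depth): 400x640x3 uint8, red, green, blue; 400x640 float32, m along the optical axis (not along the pixel's ray), 0 where there is no reading.
- imaging.camera_model(name): a dict with "K" (3x3 intrinsics, pixels), "R" (3x3) and "t" (3): a world point X has camera coordinates R X + t. Camera axes: x right, y down, z forward; pixel columns grow to the right and rows downward; lengths in m; the calibration is good to about 2 mm. A picture is of the moment at which its call begins: read the wrist's pose just before it. camera_model takes no time and is no camera call; for the wrist camera it gives the pose at the moment of the call.
- order.finish_job(): hands the job in; it is judged then, once.
Trained networks look in the newest picture that a camera, given by its name, has taken for a name from the list of things; names that differ only in an ending like _2 or _b are one class to them, and where a whole thing is asked for, a point or a joint stands for the part that bears it (a point fixed in the world has none). Each returns a list of dicts, best first, with "score" (0 to 1); they miss things now and then, are a little off and sometimes report something else, mostly with a low value. They report only what shows in the picture. A call takes as long as a camera call.
- models.search_frame(camera, query): "bbox" ([left, top, width, height] in pixels, round what is visible of it).
- models.trace(camera, query): "mask" (400x640 bool, what is visible of it) and "bbox" ([left, top, width, height] in pixels, round what is visible of it).
- models.landmark_of(camera, query): "centre" ([column, row] in pixels: a listed point, or the origin of a listed thing).
The state is a dict: "clock": time; "joint_pos": joint angles; "joint_velocities": joint speeds; "effort": joint torques, N m; "tcp_pos": TCP position; "ee_rot": TCP orientation; "force": force on the tool from outside, world axes, zero at the start; "torque": the same for the moment, N m; "grip_width": finger opening in m; "grasp_force": force on a finger pad.
Only numpy, scipy, OpenCV 4.12 (cv2) and the standard library are available. Lean on these libraries where they do the work, as an engineer would, in place of code of your own. Each camera call takes 0.05 s, during which the arm holds its last target. There are 200 camera calls.

## Working session

There is one attempt and no reset: what is moved stays moved. The work goes in short steps, Python scripts to look and compute and a tool call to move; the robot and the scene stay as the last step left them, time stands still between calls to the robot, and variables do not carry over. Pictures are saved under pics/ and viewed, at most 10 in all, crops included, and the job is handed in when it is done.

Besides the shell and the picture viewer there is one more tool, called as a command line: name --argument value ..., lists and objects as JSON in quotes. send_rows: Moves the arm, as the interface text tells. Its arguments: {"type":"object","properties":{"rows":{"type":"array","items":{"type":"number"}}},"required":["rows"]}

```bash
mkdir -p pics; ls
cat > h.py <<'E'
import numpy as np, cv2
from scipy.spatial.transform import Rotation as Ro
from plant import env, imaging, order, models
def cap(n):
    cm=imaging.camera_model(n); p,d=imaging.capture(n)
    return p,d,cm
def pts(d,cm,mask=None):
    m=(d>0)if mask is None else (mask&(d>0))
    v,u=np.nonzero(m); z=d[v,u]; K=np.array(cm["K"])
    c=np.stack([(u-K[0,2])/K[0,0]*z,(v-K[1,2])/K[1,1]*z,z],1)
    return (c-np.array(cm["t"]))@np.array(cm["R"])
def proj(X,cm):
    c=np.atleast_2d(X)@np.array(cm["R"]).T+cm["t"]; p=c@np.array(cm["K"]).T
    return p[:,:2]/p[:,2:]
def q2R(q): return Ro.from_quat([q[1],q[2],q[3],q[0]]).as_matrix()
E
python3 - <<'E'
from h import *
np.set_printoptions(precision=4,suppress=True)
s=env.observe(); print(s)
for n in ["side","top"]:
    p,d,cm=cap(n); cv2.imwrite(f"pics/{n}0.png",p[:,:,::-1])
    np.savez(f"{n}0.npz",p=p,d=d,**cm)
    print(n,"cam at",-np.array(cm["R"]).T@cm["t"])
    for q in ["housing","plate","stop","wheel_centre","jaw_way","ledge"]:
        print(q,[(round(r["score"],2),[round(x) for x in r["centre"]]) for r in models.landmark_of(n,q)[:3]])
    for q in ["housing","oilcan","spanner","collar","carton"]:
        print(q,[(round(r["score"],2),r["bbox"]) for r in models.search_frame(n,q)[:2]])
E
```

```text
pics
{'clock': 0.0, 'joint_pos': array([ 1.4171,  0.3594,  0.011 , -0.0003, -1.2241, -0.2881]), 'joint_velocities': array([-0.0018, -0.0027,  0.0007,  0.0022, -0.0001,  0.002 ]), 'effort': array([  0.0011, -58.2715,  29.3048,   6.9966,   0.0069,  -0.0002]), 'tcp_pos': array([0.2885, 0.61  , 0.4037]), 'ee_rot': array([ 0.0008,  0.9757, -0.2192, -0.0001]), 'force': array([ 0.1124, -0.3726, -0.6349]), 'torque': array([ 0.0179, -0.0378, -0.0529]), 'grasp_force': 0.0, 'grip_width': 0.08739631184271157}
side cam at [ 0.2013 -0.8367  0.9804]
housing []
plate [(0.55, [328, 205])]
stop [(0.68, [327, 205])]
wheel_centre [(0.73, [327, 228]), (0.6, [409, 336])]
jaw_way [(0.69, [331, 213])]
ledge [(0.67, [313, 200])]
housing [(0.69, [254.5, 148.6, 21.4, 26.2]), (0.3, [293.2, 112.7, 24.5, 39.8])]
oilcan [(0.98, [294.2, 105.7, 23.9, 47.6])]
spanner [(0.57, [376.1, 312.3, 69.7, 49.6])]
collar [(0.67, [320.0, 157.1, 26.3, 10.0])]
carton [(0.98, [300.3, 316.0, 61.7, 82.5])]
top cam at [ 0.4515 -0.0068  1.1863]
housing [(0.66, [232, 227])]
plate [(0.92, [327, 204])]
stop [(0.69, [229, 224]), (0.53, [294, 204]), (0.35, [371, 214])]
wheel_centre [(0.56, [371, 216])]
jaw_way [(0.62, [336, 208])]
ledge [(0.83, [316, 209]), (0.31, [368, 217])]
housing [(0.79, [213.8, 215.7, 26.0, 25.7])]
oilcan [(0.56, [279.6, 168.6, 106.0, 61.8]), (0.55, [199.7, 167.0, 28.3, 26.8])]
spanner [(0.66, [435.8, 161.6, 15.0, 59.3])]
collar [(0.61, [245.0, 159.0, 23.1, 25.2])]
carton [(0.95, [418.8, 231.8, 56.4, 43.5])]
```

Run:
```python
import cv2,numpy as np
a=cv2.imread("pics/top0.png")[130:300,180:500]; cv2.imwrite("pics/top0c.png",cv2.resize(a,None,fx=2.5,fy=2.5,interpolation=2))
```

```text
(no output)
```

View pics/top0c.png

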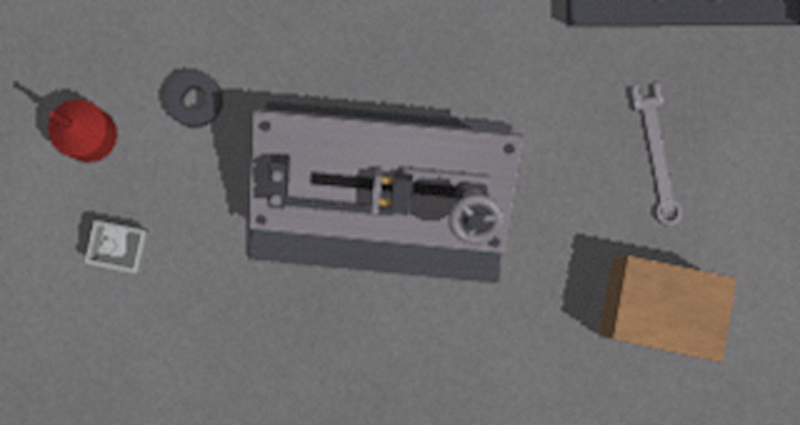

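Run:
```python
from h import *
np.set_printoptions(precision=4,suppress=True)
z=np.load("top0.npz"); cm={k:z[k] for k in "KRt"}; d=z["d"]
X=np.full((400,640,3),np.nan); X[d>0]=pts(d,cm)
for n,(u,v) in dict(housing=(227,227),plate=(327,204),wheel=(371,216),stop=(294,204),carton=(447,254),oil=(213,180),collar=(247,171)).items(): print(n,X[v,u])
print(cm["R"])
# plate plane: RANSAC among points with 30deg normals in fixture region
R=X[170:260,270:410].reshape(-1,3); R=R[~np.isnan(R[:,0])]; R=R[R[:,2]>0.015]
best=None; rng=np.random.default_rng(0)
for i in range(4000):
    a=R[rng.choice(len(R),3,0)]; n=np.cross(a[1]-a[0],a[2]-a[0]); l=np.linalg.norm(n)
    if l<1e-5: continue
    n/=l; n*=np.sign(n[2])
    if abs(n[2]-.866)>.03: continue
    c=(abs((R-a[0])@n)<.002).sum()
    if best is None or c>best[0]: best=(c,n,a[0])
c,n,a0=best; I=R[abs((R-a0)@n)<.003]; m=I.mean(0); n=np.linalg.svd(I-m)[2][2]; n*=np.sign(n[2])
print("plane",c,n,np.degrees(np.arccos(n[2])),m)
zz=n; y=np.cross([0,0,1],n); y/=np.linalg.norm(y); x=np.cross(y,zz)
print("x",x,"y",y, "yaw",np.degrees(np.arctan2(n[1],n[0])))
A=np.stack([(R-m)@x,(R-m)@y,(R-m)@zz],1)
P=A[abs(A[:,2])<.004]
print("plate x pct",np.percentile(P[:,0],[0,1,5,95,99,100]),"y",np.percentile(P[:,1],[0,1,5,95,99,100]))
H=X[205:250,205:250].reshape(-1,3); H=H[(H[:,2]>.025)&(H[:,2]<.06)]
print(len(H),cv2.minAreaRect((H[:,:2]*1000).astype(np.float32)),np.percentile(H[:,2],[5,50,95]))
```

```text
housing [0.5029 0.2962 0.0029]
plate [ 0.5663 -0.0159  0.083 ]
wheel [ 0.5255 -0.1346  0.1587]
stop [0.5655 0.0801 0.0918]
carton [ 0.4206 -0.3659  0.0676]
oil [0.6388 0.3219 0.079 ]
collar [0.6766 0.2331 0.0224]
[[-0.0008 -1.     -0.0082]
 [-0.9943  0.0017 -0.1063]
 [ 0.1063  0.0081 -0.9943]]
plane 2749 [-0.498   0.0468  0.8659] 30.01505539614334 [ 0.577  -0.0245  0.0882]
x [-0.8621  0.0809 -0.5002] y [-0.0935 -0.9956  0.    ] yaw 174.63649361659373
plate x pct [-0.0685 -0.0667 -0.0625  0.0761  0.0813  0.0842] y [-0.1475 -0.1446 -0.1341  0.149   0.1598  0.1625]
121 ((498.75341796875, 292.171630859375), (65.4017562866211, 50.94304275512695), 78.73177337646484) [0.028  0.0361 0.0402]
```

Top view: the stop is at the left end of the plate (crop 272,175), the jaw at (385,190), the wheel at (475,217) and the housing at (116,245), with its long side roughly parallel to the plate's y. Next I plan a wrist view.

```bash
cat >> h.py <<'E'
import json,os
def cmd(): # commanded pose, tracked
    if os.path.exists("cmd.json"):
        j=json.load(open("cmd.json")); return np.array(j["p"]),np.array(j["R"])
    s=env.observe(); return np.array(s["tcp_pos"]),q2R(s["ee_rot"])
def plan(p,R,base=None):
    """row for target tcp pose p,R from the commanded pose"""
    p0,R0=cmd() if base is None else base
    sh=R0.T@(np.asarray(p)-p0); rv=Ro.from_matrix(R0.T@R).as_rotvec()/(np.pi/4)
    return np.round(np.r_[sh,rv],4)
def apply(row):
    """record a sent last row as the commanded pose"""
    p0,R0=cmd(); row=np.array(row,float)
    p=p0+R0@row[:3]; R=R0@Ro.from_rotvec(row[3:6]*np.pi/4).as_matrix()
    json.dump(dict(p=p.tolist(),R=R.tolist()),open("cmd.json","w"))
def st():
    s=env.observe(); p,R=cmd(); Rm=q2R(s["ee_rot"])
    print("t",round(s["clock"],2),"q",np.round(s["joint_pos"],3),"tcp",np.round(s["tcp_pos"],4),"err mm",np.round((np.array(s["tcp_pos"])-p)*1e3,1),
     "rot err deg",np.round(np.degrees(Ro.from_matrix(R.T@Rm).as_rotvec()),2),"F",np.round(s["force"],2),"T",np.round(s["torque"],3),"w",round(s["grip_width"],4),"g",s["grasp_force"])
    return s
E
python3 - <<'E'
from h import *
np.set_printoptions(precision=4,suppress=True)
s=env.observe();cm=imaging.camera_model("wrist")
R=q2R(s["ee_rot"]); print(R); p0=np.array(s["tcp_pos"])
print("cam in tool",R.T@(-np.array(cm["R"]).T@cm["t"]-p0)); print("cam z in tool",R.T@np.array(cm["R"])[2],cm["K"])
json.dump(dict(p=[0.289,0.61,0.405],R=R.tolist()),open("cmd.json","w"))
# tool down with tool y along -+housing x
for yaw in (0,180):
  th=np.radians(11.3)
  hx=np.array([np.cos(th),-np.sin(th),0])*(1 if yaw==0 else -1)
  Rt=np.stack([np.cross(hx,[0,0,-1]),hx,[0,0,-1]],1)
  print(yaw,Rt[:,0],plan([.45,.27,.40],Rt))
print(plan([.47,.25,.42],R))
E
```

```text
[[ 0.904  -0.4276 -0.    ]
 [-0.4276 -0.904   0.    ]
 [-0.     -0.     -1.    ]]
cam in tool [ 0.0778 -0.0012  0.0199]
cam z in tool [-0.2897 -0.      0.9571] [[296.6132   0.     322.7679]
 [  0.     296.6132 197.8269]
 [  0.       0.       1.    ]]
0 [0.1959 0.9806 0.    ] [ 0.2909  0.2385  0.005  -0.0001 -0.     -2.3114]
180 [-0.1959 -0.9806 -0.    ] [ 0.2909  0.2385  0.005  -0.      0.      1.6886]
[ 0.3175  0.248  -0.015   0.      0.      0.    ]
```

Run:
```python
from h import *
th=np.radians(11.3); hx=-np.array([np.cos(th),-np.sin(th),0])
Rt=np.stack([np.cross(hx,[0,0,-1]),hx,[0,0,-1]],1)
print(plan([.46,.2,.5],Rt))
```

```text
[ 0.3299  0.2975 -0.095  -0.      0.      1.6886]
```

send_rows --rows '[0.33, 0.297, -0.095, 0, 0, 1, -1, 0.33, 0.297, -0.095, 0, 0, 1, -1, 0.33, 0.297, -0.095, 0, 0, 1, -1, 0.33, 0.297, -0.095, 0, 0, 1, -1, 0.33, 0.297, -0.095, 0, 0, 1, -1, 0.33, 0.297, -0.095, 0, 0, 1, -1, 0.33, 0.297, -0.095, 0, 0, 1, -1, 0.33, 0.297, -0.095, 0, 0, 1, -1, 0.33, 0.297, -0.095, 0, 0, 1, -1, 0.33, 0.297, -0.095, 0, 0, 1, -1]'

```text
clock: 2.45
tcp_pos: [0.4597, 0.2013, 0.4992]
ee_rot: [0.0, 0.818, -0.576, -0.0]
force: [-0.9, -0.2, -0.6]
grip_width: 0.088
grasp_force: 0.0
```

send_rows --rows '[0, 0, 0, 0, 0, 0.69, -1, 0, 0, 0, 0, 0, 0.69, -1, 0, 0, 0, 0, 0, 0.69, -1, 0, 0, 0, 0, 0, 0.69, -1, 0, 0, 0, 0, 0, 0.69, -1, 0, 0, 0, 0, 0, 0.69, -1, 0, 0, 0, 0, 0, 0.69, -1, 0, 0, 0, 0, 0, 0.69, -1, 0, 0, 0, 0, 0, 0.69, -1, 0, 0, 0, 0, 0, 0.69, -1]'

```text
clock: 3.7
tcp_pos: [0.46, 0.2005, 0.4997]
ee_rot: [0.0, -0.634, 0.774, 0.0]
force: [0.4, 1.2, -0.2]
grip_width: 0.0876
grasp_force: 0.0
```

Run:
```python
from h import *
np.set_printoptions(precision=4,suppress=True)
apply([0.33,0.297,-0.095,0,0,1]);apply([0,0,0,0,0,.69])
st()
p,d,cm=cap("wrist"); cv2.imwrite("pics/w1.png",p[:,:,::-1]); np.savez("w1.npz",p=p,d=d,**cm)
for q in ["housing","stop","plate","ledge","jaw_way","wheel_centre"]:
    print(q,[(round(r["score"],2),np.round(r["centre"])) for r in models.landmark_of("wrist",q)[:2]])
r=models.trace("wrist","housing"); print([(round(x["score"],2),x["bbox"]) for x in r])
H=pts(d,cm,r[0]["mask"]); T=H[(H[:,2]>.034)&(H[:,2]<.044)]
print(len(T),cv2.minAreaRect((T[:,:2]*1000).astype(np.float32)),T[:,2].mean(), np.percentile(H[:,2],[2,20,50,98]))
```

```text
t 3.7 q [ 0.803  0.018 -0.2   -0.    -1.352 -1.002] tcp [0.46   0.2005 0.4997] err mm [-0.4  0.1 -0.3] rot err deg [ 0. -0.  0.] F [ 0.38  1.16 -0.22] T [ 0.137 -0.065 -0.012] w 0.0876 g 0.0
housing [(0.57, array([313., 217.]))]
stop [(0.58, array([211.,  93.]))]
plate [(0.73, array([199.,  12.]))]
ledge [(0.65, array([221.,  45.]))]
jaw_way []
wheel_centre [(0.34, array([210.,  91.]))]
[(0.91, [295.5, 198.4, 29.9, 42.1])]
354 ((498.91168212890625, 293.5956726074219), (64.94011688232422, 50.949066162109375), 78.86261749267578) 0.037765408535745525 [0.0023 0.004  0.0106 0.0392]
```

View pics/w1.png

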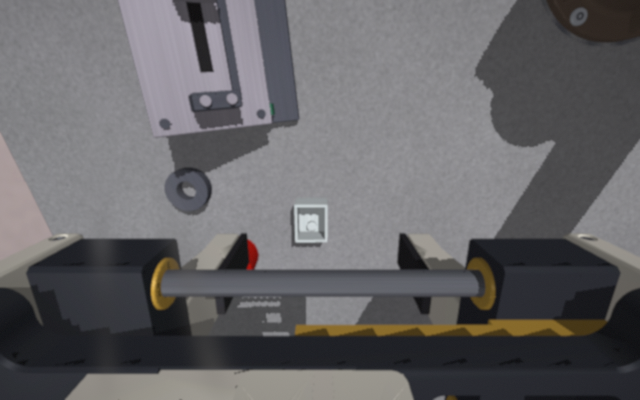

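Run:
```python
from h import *
np.set_printoptions(precision=4,suppress=True)
for f,reg in (("top0",(170,270,250,410)),("w1",(0,140,110,310))):
    z=np.load(f+".npz"); cm={k:z[k] for k in "KRt"}; d=z["d"].copy()
    M=np.zeros(d.shape,bool); M[reg[0]:reg[1],reg[2]:reg[3]]=1
    P=pts(d,cm,M); n=np.array([-.498,.0468,.8659]); m=np.array([.577,-.0245,.0882])
    for it in range(4):
        I=P[(abs((P-m)@n)<(.006,.004,.003,.002)[it])]; m=I.mean(0); n=np.linalg.svd(I-m,full_matrices=False)[2][2]; n*=np.sign(n[2])
    print(f,len(I),"n",n,np.degrees(np.arccos(n[2])),"m",m)
    # yaw from edges
    y=np.cross(n,[0,0,1]);y/=np.linalg.norm(y); y*=np.sign(y[1]); x=np.cross(y,n)
    O=np.array([.566,-.016,0]); O[2]=m[2]-((O[:2]-m[:2])@n[:2])/n[2]
    A=(P-O)@np.stack([x,y,n],1)
    pl=A[abs(A[:,2])<.003]
    r=cv2.minAreaRect((pl[:,:2]*1000).astype(np.float32)); print("plate rect",r)
    print("x rng",np.percentile(pl[:,0],[.5,99.5]),"y",np.percentile(pl[:,1],[.5,99.5]),"O",O)
    S=A[(A[:,2]>.030)&(A[:,2]<.038)&(A[:,1]>.07)]
    print("stop top",len(S),S.min(0),S.max(0),S.mean(0)) if len(S) else 0
    L=A[(A[:,2]>.0055)&(A[:,2]<.0105)&(A[:,0]<0)&(A[:,0]>-.06)]
    print("ledge",len(L),np.percentile(L,[2,50,98],axis=0)) if len(L) else 0
    W=A[(A[:,2]>.066)&(A[:,2]<.09)]
    print("wheel",len(W),W.min(0),W.max(0),np.median(W,axis=0)) if len(W) else 0
    S=A[(A[:,2]>.026)&(A[:,2]<.038)&(A[:,1]<.07)]
    print("jaw",len(S),S.min(0),S.max(0)) if len(S) else 0
```

```text
top0 3175 n [-0.4978  0.0473  0.866 ] 30.005945477935125 m [ 0.5572 -0.0236  0.0767]
plate rect ((-48.23982238769531, -21.465194702148438), (497.5592346191406, 259.7575378417969), 89.84132385253906)
x rng [-0.1746  0.0805] y [-0.2535  0.2089] O [ 0.566  -0.016   0.0814]
stop top 206 [-0.2288  0.074   0.0301] [0.0332 0.2203 0.0378] [-0.109   0.1387  0.0333]
ledge 118 [[-0.047  -0.0262  0.0056]
 [-0.0244  0.0447  0.0077]
 [-0.0181  0.1064  0.0103]]
wheel 336 [-0.0211 -0.1485  0.0668] [ 0.0348 -0.0904  0.0823] [ 0.0077 -0.1192  0.0745]
jaw 199 [-0.2166 -0.0489  0.026 ] [0.029  0.0683 0.0362]
w1 14413 n [-0.4978  0.0491  0.8659] 30.017527856772944 m [0.5833 0.0446 0.0895]
plate rect ((3.994537353515625, 65.55695343017578), (150.30123901367188, 151.7738800048828), 0.11534199863672256)
x rng [-0.0694  0.0785] y [-0.0069  0.1406] O [ 0.566  -0.016   0.0829]
stop top 720 [-0.0241  0.0965  0.0305] [0.0322 0.1165 0.038 ] [0.0062 0.1067 0.034 ]
ledge 789 [[-0.0315 -0.0039  0.0061]
 [-0.0264  0.0411  0.0079]
 [-0.0124  0.0941  0.0097]]
```

```bash
cat >> h.py <<'E'
_b=np.radians(5.55); _pz=np.array([-.5*np.cos(_b),.5*np.sin(_b),.866025]); _py=np.array([np.sin(_b),np.cos(_b),0]); _px=np.cross(_py,_pz)
PR=np.stack([_px,_py,_pz],1); PO=np.array([.566,-.016,.0829])+.004*_px+.0065*_py
RT=np.stack([-_py,-_px,-_pz],1) # tool orientation when placing
def tcp_of(pl,R=RT): # tcp for grasp point at plate coords pl
    return PO+PR@np.asarray(pl)-R[:,2]*.159
E
python3 - <<'E'
from h import *
print(PO,PR)
p,R=cmd()
th=np.radians(11.14); hx=-np.array([np.cos(th),-np.sin(th),0]); Rt=np.stack([np.cross(hx,[0,0,-1]),hx,[0,0,-1]],1)
print(plan([.4989,.2935,.28],Rt),plan([.4989,.2935,.191],Rt))
print("place tcp",tcp_of([0,55,32] and [0,.055,.032]),"wheel",tcp_of([.003,-.126,.07]))
E
```

```text
[ 0.5700765 -0.0098655  0.0849   ] [[ 0.86196523  0.09671436 -0.49765609]
 [-0.08375706  0.99531218  0.04835718]
 [ 0.5         0.          0.866025  ]]
[-0.0988 -0.0195  0.22    0.      0.     -0.0049] [-0.0988 -0.0195  0.309   0.      0.     -0.0049]
place tcp [0.48034348 0.05411289 0.25031077] wheel [ 0.44651315 -0.12445231  0.28471972]
```

send_rows --rows '[-0.0988, -0.0195, 0.22, 0, 0, -0.005, -1, -0.0988, -0.0195, 0.22, 0, 0, -0.005, -1, -0.0988, -0.0195, 0.22, 0, 0, -0.005, -1, -0.0988, -0.0195, 0.22, 0, 0, -0.005, -1, -0.0988, -0.0195, 0.22, 0, 0, -0.005, -1, -0.0988, -0.0195, 0.22, 0, 0, -0.005, -1, -0.0988, -0.0195, 0.26, 0, 0, -0.005, -1, -0.0988, -0.0195, 0.29, 0, 0, -0.005, -1, -0.0988, -0.0195, 0.309, 0, 0, -0.005, -1, -0.0988, -0.0195, 0.309, 0, 0, -0.005, -1]'

```text
clock: 5.35
tcp_pos: [0.4987, 0.2933, 0.1917]
ee_rot: [0.0, -0.635, 0.772, 0.0]
force: [0.3, -0.3, 0.7]
grip_width: 0.0876
grasp_force: 0.0
```

Run:
```python
from h import *
apply([-0.0988, -0.0195, 0.309, 0, 0, -0.005]); st()
```

```text
t 5.35 q [ 0.87   0.425 -0.449  0.    -0.697 -1.064] tcp [0.4987 0.2933 0.1917] err mm [-0.2 -0.1  0.7] rot err deg [ 0.03 -0.04  0.02] F [ 0.26 -0.28  0.65] T [ 0.064 -0.091  0.03 ] w 0.0876 g 0.0
```

send_rows --rows '[0, 0, 0, 0, 0, 0, 1, 0, 0, 0, 0, 0, 0, 1, 0, 0, 0, 0, 0, 0, 1, 0, 0, 0, 0, 0, 0, 1, 0, 0, 0, 0, 0, 0, 1, 0, 0, 0, 0, 0, 0, 1, 0, 0, 0, 0, 0, 0, 1, 0, 0, 0, 0, 0, 0, 1, 0, 0, 0, 0, 0, 0, 1, 0, 0, 0, 0, 0, 0, 1]'

```text
clock: 6.6
tcp_pos: [0.4986, 0.2937, 0.191]
ee_rot: [0.0, -0.635, 0.772, -0.0]
force: [-1.9, -0.8, 6.3]
grip_width: 0.052
grasp_force: 30.0
```

send_rows --rows '[0, 0, -0.02, 0, 0, 0, 1, 0, 0, -0.06, 0, 0, 0, 1, 0, 0, -0.11, 0, 0, 0, 1, 0, 0, -0.16, 0, 0, 0, 1, 0, 0, -0.18, 0, 0, 0, 1, 0, 0, -0.18, 0, 0, 0, 1, 0, 0, -0.18, 0, 0, 0, 1, 0, 0, -0.18, 0, 0, 0, 1, 0, 0, -0.18, 0, 0, 0, 1, 0, 0, -0.18, 0, 0, 0, 1]'

```text
clock: 7.85
tcp_pos: [0.4985, 0.2936, 0.3701]
ee_rot: [-0.0, -0.635, 0.772, -0.0]
force: [0.2, -0.3, -1.7]
grip_width: 0.0519
grasp_force: 30.0
```

Run:
```python
from h import *
apply([0,0,-.18,0,0,0]); st()
p,d,cm=cap("side"); cv2.imwrite("pics/s1.png",cv2.resize(p[60:260,200:400,::-1],None,fx=3,fy=3))
A=tcp_of([0,.056,.032+.08]); print(A,plan(A,RT))
```

```text
t 7.85 q [ 0.87   0.227 -0.255  0.    -1.09  -1.064] tcp [0.4985 0.2936 0.3701] err mm [-0.4  0.2 -0.9] rot err deg [-0.02  0.05 -0.  ] F [ 0.17 -0.26 -1.66] T [ 0.048 -0.028 -0.02 ] w 0.0519 g 29.996208250522614
[0.44062771 0.05897678 0.31959278] [ 0.2413  0.0119  0.0514  0.6661 -0.0325 -0.1213]
```

View pics/s1.png

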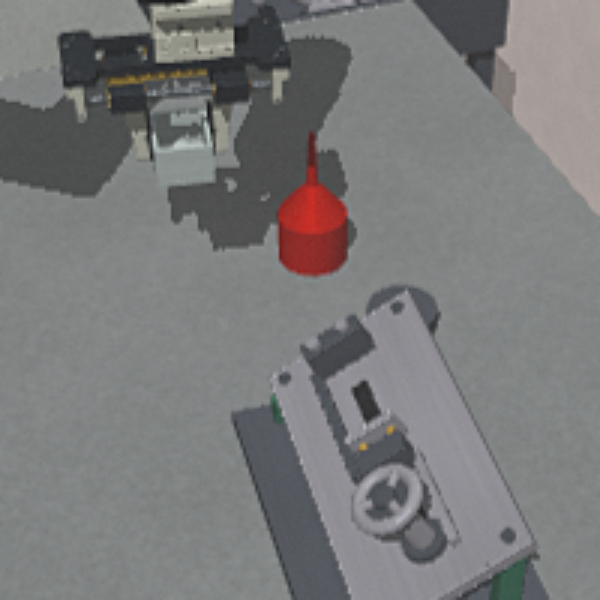

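The housing is held squarely, at about (185,150) in the crop. Next I carry it to above the plate.

send_rows --rows '[0.04, 0.002, 0.01, 0.12, -0.005, -0.02, 1, 0.08, 0.004, 0.02, 0.24, -0.011, -0.04, 1, 0.12, 0.006, 0.028, 0.36, -0.018, -0.06, 1, 0.16, 0.008, 0.036, 0.48, -0.024, -0.08, 1, 0.2, 0.01, 0.044, 0.58, -0.028, -0.1, 1, 0.23, 0.0115, 0.0495, 0.64, -0.031, -0.115, 1, 0.2413, 0.0119, 0.0514, 0.6661, -0.0325, -0.1213, 1, 0.2413, 0.0119, 0.0514, 0.6661, -0.0325, -0.1213, 1, 0.2413, 0.0119, 0.0514, 0.6661, -0.0325, -0.1213, 1, 0.2413, 0.0119, 0.0514, 0.6661, -0.0325, -0.1213, 1]'

```text
clock: 9.15
tcp_pos: [0.4547, 0.0607, 0.3394]
ee_rot: [0.164, -0.652, 0.718, -0.181]
force: [-1.0, 0.1, -0.9]
grip_width: 0.052
grasp_force: 30.0
```

Run:
```python
from h import *
np.set_printoptions(precision=4,suppress=True)
apply([0.2413, 0.0119, 0.0514, 0.6661, -0.0325, -0.1213]); st()
p,d,cm=cap("wrist"); cv2.imwrite("pics/w2.png",p[:,:,::-1]); np.savez("w2.npz",p=p,d=d,**cm)
X=np.full((400,640,3),np.nan); X[d>0]=pts(d,cm); A=(X-PO)@PR
np.save("A2.npy",A)
r=models.trace("wrist","housing"); print([(round(x["score"],2),x["bbox"]) for x in r])
if r:
    H=A[r[0]["mask"]]; H=H[~np.isnan(H[:,0])]; T=H[(H[:,2]>.1)]; print(np.percentile(T,[1,50,99],axis=0))
B=A.reshape(-1,3); B=B[~np.isnan(B[:,0])]
print("plate z",np.median(B[(abs(B[:,2])<.005)&(abs(B[:,0])<.07)&(B[:,1]>-.17)&(B[:,1]<0)][:,2]))
W=B[(B[:,2]>.07)&(B[:,2]<.085)&(B[:,1]<-.06)&(abs(B[:,0])<.06)]
print("wheel",len(W)); 
if len(W): print(np.percentile(W,[0,1,50,99,100],axis=0),cv2.minEnclosingCircle((W[:,:2]*1000).astype(np.float32)))
J=B[(B[:,2]>.029)&(B[:,2]<.035)&(B[:,1]>-.06)&(B[:,1]<.02)&(abs(B[:,0])<.03)]
print("jaw",len(J),np.percentile(J,[1,50,99],axis=0) if len(J) else 0)
L=B[(B[:,2]>.006)&(B[:,2]<.010)&(B[:,1]>-.05)&(B[:,1]<.06)&(B[:,0]<-.015)&(B[:,0]>-.045)]
print("ledge",len(L),np.percentile(L,[2,50,98],axis=0) if len(L) else 0)
```

```text
t 9.15 q [ 0.519 -0.082 -1.016  0.907 -0.355 -1.432] tcp [0.4547 0.0607 0.3394] err mm [14.   1.7 19.8] rot err deg [-1.77  0.02 -0.07] F [-1.04  0.08 -0.93] T [0.259 1.819 0.007] w 0.052 g 29.996597170829773
[(0.58, [269.8, 187.1, 108.8, 136.2])]
[[-0.0088  0.0271  0.1002]
 [ 0.0163  0.0477  0.1242]
 [ 0.0424  0.0911  0.1301]]
plate z 0.00026085371603130854
wheel 0
jaw 2638 [[-0.0215 -0.0534  0.0298]
 [ 0.0004 -0.0389  0.0316]
 [ 0.0219 -0.0101  0.0334]]
ledge 1256 [[-0.0356 -0.0328  0.0066]
 [-0.0308  0.008   0.0082]
 [-0.0259  0.0557  0.0095]]
```

View pics/w2.png

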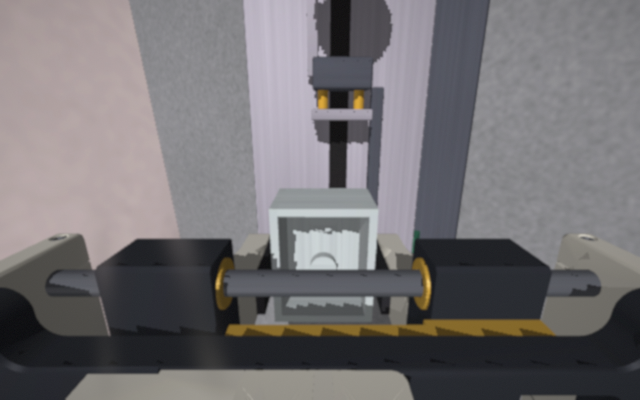

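```bash
cat > kin.py <<'E'
from h import *
from scipy.optimize import least_squares
def rot(ax,a): return Ro.from_euler(ax,a).as_matrix()
def fk(q,k):
    a1,b1,d1,L1,e1,L2,b2,e2,c,b3,d6,y6=k
    p=np.zeros(3); R=rot('z',q[0]); p=p+R@[a1,b1,d1]
    R=R@rot('y',q[1]); p=p+R@[e1,0,L1]
    R=R@rot('y',-q[2]); p=p+R@[L2,b2,e2]
    R=R@rot('x',q[3])if SX>0 else R@rot('x',-q[3]); 
    R=R@rot('y',-q[4]); p=p+R@[d6,b3,c]
    R=R@rot('x',S6*q[5]+y6)   # tool along local x
    return p,R@R0
R0=np.array([[0,0,1],[0,1,0],[-1,0,0]],float).copy() # tool z = local x ; tool y=local y
SX=1;S6=-1
E
python3 - <<'E'
import kin; from kin import *
np.set_printoptions(precision=3,suppress=True)
s=env.observe()
D=[([1.4171,.3594,.011,-.0003,-1.2241,-.2881],[.2885,.61,.4037],[.0008,.9757,-.2192,-.0001]),
([.803,.018,-.2,0,-1.352,-1.002],[.46,.2005,.4997],[0,-.634,.774,0]),
([.87,.425,-.449,0,-.697,-1.064],[.4987,.2933,.1917],[0,-.635,.772,0]),
([.87,.227,-.255,0,-1.09,-1.064],[.4985,.2936,.3701],[0,-.635,.772,0]),
(list(s["joint_pos"]),list(s["tcp_pos"]),list(s["ee_rot"]))]
json.dump([list(map(list,d)) for d in D],open("D.json","w"))
k0=np.array([0,0,.3,.35,0,.35,0,0,0,0,.1,0])
best=[]
for sx in(1,-1):
 for s6 in(1,-1):
  for y0 in (0,1.57,3.14,-1.57):
   kin.SX,kin.S6=sx,s6
   def f(k):
    r=[]
    for q,p,o in D:
        pp,R=fk(q,k); r+=list((pp-p)/.001)+list(Ro.from_matrix(R.T@q2R(o)).as_rotvec()/.003)
    return np.r_[r,(k-k0)[:11]/.3]
   x0=k0.copy();x0[11]=y0; S=least_squares(f,x0); best.append((S.cost,sx,s6,S.x,S.fun[:30]))
best.sort(key=lambda b:b[0])
for b in best[:3]: print(b[0],b[1],b[2],b[3])
print(best[0][4].reshape(5,6))
json.dump(dict(sx=best[0][1],s6=best[0][2],k=list(best[0][3])),open("kin.json","w"))
E
```

```text
0.9392974330693838 -1 -1 [-0.013 -0.004  0.224  0.601 -0.001  0.463 -0.004 -0.     0.014 -0.183
  0.226  4.712]
0.9392974330694107 -1 -1 [-0.013 -0.004  0.224  0.601 -0.001  0.463 -0.004 -0.     0.014 -0.183
  0.226 -1.571]
0.9392974330694398 -1 -1 [-0.013 -0.004  0.224  0.601 -0.001  0.463 -0.004 -0.     0.014 -0.183
  0.226 -1.571]
[[ 0.026 -0.01  -0.065  0.036 -0.019  0.057]
 [ 0.044 -0.122  0.054 -0.143  0.224 -0.233]
 [-0.217  0.117  0.064  0.033 -0.059  0.073]
 [ 0.145  0.008 -0.021  0.195 -0.351  0.073]
 [ 0.008  0.015 -0.031  0.    -0.     0.03 ]]
```

```bash
cat >> kin.py <<'E'
_j=json.load(open("kin.json")) if os.path.exists("kin.json") else None
if _j: SX,S6,K=_j["sx"],_j["s6"],_j["k"]
LO=np.array([-3.07,-1.43,-1.02,-3.03,-3.05,-3.03]); HI=np.array([3.07,2.12,1.25,1.67,0,3.03])
def ik(p,R,seeds=60,near=None):
    rng=np.random.default_rng(1); out=[]
    for i in range(seeds):
        x0=np.array(near) if near is not None and i==0 else rng.uniform(LO,HI)
        x0=np.clip(x0,LO+.01,HI-.01)
        def f(q):
            pp,RR=fk(q,K); return np.r_[(pp-p)/.01,Ro.from_matrix(RR.T@R).as_rotvec()/.03]
        s=least_squares(f,x0,bounds=(LO,HI),max_nfev=80)
        if s.cost<1e-4 and not any(np.abs(s.x-o).max()<.02 for o in out): out.append(s.x)
    return out
E
python3 - <<'E'
from kin import *
np.set_printoptions(precision=3,suppress=True)
for z in (.032,.06,.112):
  print("place z",z,[list(np.round(q,2)) for q in ik(tcp_of([0,.056,z]),RT)])
F=Ro.from_rotvec([0,0,np.pi]).as_matrix()
print("flip",[list(np.round(q,2)) for q in ik(tcp_of([0,.056,.032]),RT@F)])
for z in (.07,.12):
  for a in range(0,360,60):
    R=RT@Ro.from_rotvec([0,0,np.radians(a)]).as_matrix()
    print("wheel",z,a,[list(np.round(q,2)) for q in ik(tcp_of([.003,-.126,z]),R,40)])
E
```

```text
place z 0.032 []
place z 0.06 []
place z 0.112 []
flip []
wheel 0.07 0 []
wheel 0.07 60 []
wheel 0.07 120 []
wheel 0.07 180 []
wheel 0.07 240 []
wheel 0.07 300 []
wheel 0.12 0 []
wheel 0.12 60 []
wheel 0.12 120 []
wheel 0.12 180 []
wheel 0.12 240 []
wheel 0.12 300 []
```

```bash
cat > t.py <<'E'
from kin import *
np.set_printoptions(precision=3,suppress=True)
def best(p,R,lo=LO,hi=HI,n=40):
    rng=np.random.default_rng(1); o=[]
    for i in range(n):
        f=lambda q:np.r_[(fk(q,K)[0]-p)/.01,Ro.from_matrix(fk(q,K)[1].T@R).as_rotvec()/.03]
        s=least_squares(f,rng.uniform(lo+.01,hi-.01),bounds=(lo,hi),max_nfev=300); o.append((s.cost,s.x,s.fun))
    o.sort(key=lambda a:a[0]); return o
D=json.load(open("D.json")); 
b=best(np.array(D[2][1]),q2R(D[2][2])); print("known",b[0][0],b[0][1])
b=best(tcp_of([0,.056,.032]),RT); print("place",b[0])
W=np.array([6.28]*6)
b=best(tcp_of([0,.056,.032]),RT,-W/2,W/2)
seen=[]
for x in b:
    if x[0]<1e-3 and not any(np.abs(x[1]-s).max()<.05 for s in seen): seen.append(x[1]); print("unbounded",x[1])
E
python3 t.py
```

```text
known 8.795479977997035e-29 [ 0.87   0.425 -0.449 -0.    -0.697 -1.064]
place (np.float64(10.460553482305675), array([ 0.287,  0.108, -1.02 ,  1.288, -0.179, -1.638]), array([ 2.138,  0.442,  2.294,  3.251, -0.567,  0.   ]))
unbounded [ 0.515  1.939 -2.049 -0.822  2.739 -1.326]
unbounded [ 2.867 -1.868 -0.648 -0.493  2.954  2.81 ]
unbounded [-2.641 -1.93  -0.556 -2.268 -2.766  0.305]
unbounded [-0.251  1.91  -2.156 -2.601 -2.992 -2.472]
unbounded [-2.641 -1.903 -1.109  2.409  2.708 -1.217]
unbounded [ 2.822 -1.859 -1.023  0.468 -2.894 -2.492]
unbounded [ 0.556  1.951 -2.611  0.858 -2.728  0.229]
```

```bash
cat > srch.py <<'E'
from kin import *
import sys
np.set_printoptions(precision=2,suppress=True)
def rel(a,b): # tool rotated a about its z, then tilt b about tool y (grip axis)
    return RT@Ro.from_euler('ZY',[a,b],degrees=True).as_matrix()
rng=np.random.default_rng(0)
SE=[np.array([.5,.1,-.7,.5,-.6,-1]),np.array([0,.1,-.7,-.5,-.6,0]),np.array([-.4,0,-.8,-2.5,-.8,1]),np.array([.5,.3,-.5,1.2,-1,1]),np.array([-.5,.1,-.7,-1.5,-1,-1]),np.array([.2,.1,-.7,0,-.6,2])]
def quick(p,R,seeds=None):
    out=[]
    for x0 in (seeds or SE):
        f=lambda q:np.r_[(fk(q,K)[0]-p)/.01,Ro.from_matrix(fk(q,K)[1].T@R).as_rotvec()/.03]
        s=least_squares(f,np.clip(x0,LO+.02,HI-.02),bounds=(LO+.015,HI-.015),max_nfev=40)
        if s.cost<1e-3 and not any(np.abs(s.x-o).max()<.05 for o in out): out.append(s.x)
    return out
if __name__=="__main__":
    from multiprocessing import Pool
    jobs=[("place",a,b,z) for a in(0,180) for b in range(-60,61,10) for z in(.032,.08)]+[("wheel",a,b,.07) for a in range(0,360,30) for b in(-45,-30,-15,15,30,45)]
    def run(j):
        c=[0,.056,j[3]] if j[0]=="place" else [.003,-.126,.07]
        R=rel(j[1],j[2]); return j,quick(tcp_of(c,R),R)
    with Pool() as P:
        for j,o in P.map(run,jobs):
            if o: print(*j,[q.round(2).tolist() for q in o])
E
nproc; OMP_NUM_THREADS=1 timeout 500 python3 srch.py
```

```text
4
place 0 -60 0.032 [[-0.42, 0.54, -0.26, -1.22, -1.28, 1.35]]
place 0 -60 0.08 [[-0.43, 0.45, -0.29, -1.2, -1.31, 1.29]]
place 0 -50 0.032 [[-0.35, 0.42, -0.33, -1.2, -1.08, 1.26]]
place 0 -50 0.08 [[-0.35, 0.32, -0.36, -1.16, -1.11, 1.18]]
place 0 -40 0.032 [[-0.23, 0.3, -0.4, -1.14, -0.85, 1.12]]
place 0 -40 0.08 [[-0.21, 0.19, -0.43, -1.09, -0.88, 1.02]]
place 0 -30 0.032 [[-0.03, 0.2, -0.48, -1.02, -0.59, 0.87]]
place 0 -30 0.08 [[0.01, 0.09, -0.51, -0.92, -0.6, 0.72]]
place 0 -20 0.032 [[0.28, 0.14, -0.63, -0.64, -0.25, 0.3]]
place 0 -20 0.08 [[0.36, 0.01, -0.72, -0.42, -0.24, 0.01]]
place 0 30 0.032 [[0.71, 0.31, -0.95, 1.16, -0.8, -1.98]]
place 0 30 0.08 [[0.8, 0.22, -0.93, 1.0, -0.88, -1.89]]
place 0 40 0.032 [[0.81, 0.42, -0.85, 1.0, -0.98, -1.96]]
place 0 40 0.08 [[0.87, 0.34, -0.84, 0.89, -1.06, -1.89]]
place 0 50 0.032 [[0.86, 0.54, -0.74, 0.88, -1.15, -1.95]]
place 0 50 0.08 [[0.91, 0.46, -0.75, 0.81, -1.21, -1.9]]
place 0 60 0.032 [[0.88, 0.66, -0.63, 0.8, -1.31, -1.94]]
place 0 60 0.08 [[0.92, 0.58, -0.65, 0.75, -1.37, -1.9]]
place 180 -60 0.032 [[0.88, 0.66, -0.63, 0
[... 3282 characters left out ...]
, 0.43, -0.67, -1.71, -1.15, -1.8]]
wheel 270 -45 0.07 [[0.08, 0.39, -0.19, -0.05, -1.25, 1.41]]
wheel 270 -30 0.07 [[0.12, 0.23, -0.42, 0.0, -0.93, 1.36]]
wheel 270 -15 0.07 [[0.16, 0.09, -0.69, 0.13, -0.54, 1.21]]
wheel 270 30 0.07 [[-0.76, 0.14, -0.8, -2.02, -0.63, -2.23]]
wheel 270 45 0.07 [[-1.08, 0.62, -1.0, -2.17, -1.34, -1.53]]
wheel 300 -45 0.07 [[-0.16, 0.4, -0.08, -0.36, -1.31, 1.34]]
wheel 300 -30 0.07 [[-0.08, 0.24, -0.31, -0.31, -0.98, 1.26]]
wheel 300 -15 0.07 [[0.05, 0.1, -0.58, -0.16, -0.58, 1.05]]
wheel 330 -45 0.07 [[-0.39, 0.4, -0.1, -0.67, -1.3, 1.26]]
wheel 330 -30 0.07 [[-0.27, 0.24, -0.29, -0.6, -0.97, 1.15]]
wheel 330 -15 0.07 [[-0.06, 0.1, -0.54, -0.4, -0.57, 0.84]]
```

The housing is centred in the grip and the ledge and jaw agree with my plate frame: the jaw is at (342,115) and its face is near y −10 mm. The square-on tool pose is out of the arm's joint range, though. A tool tilted 30° about the grip axis is reachable both for placing and for the wheel, so I'll put the housing back and regrip it tilted.

Run:
```python
from srch import *
np.set_printoptions(precision=4,suppress=True)
th=np.radians(11.14); hx=-np.array([np.cos(th),-np.sin(th),0]); Rd=np.stack([np.cross(hx,[0,0,-1]),hx,[0,0,-1]],1)
s=env.observe(); base=(np.array(s["tcp_pos"]),q2R(s["ee_rot"]))
print("back",plan([.4986,.2936,.29],Rd,base))
def Rb(b): return Rd@Ro.from_euler('y',b,degrees=True).as_matrix()
q=np.array([.87,.227,-.255,0,-1.09,-1.064])
def follow(name,p,R):
    global q
    o=quick(p,R,[q]); 
    if o: q=o[0]
    print(name,p,q if o else "FAIL")
g=np.array([.4986,.2936,.033])
for b in (0,-10,-20,-30): follow(f"bench{b}",g+[0,0,.06]-Rb(b)[:,2]*.159,Rb(b))
follow("benchdown",g-Rb(-30)[:,2]*.159,Rb(-30))
follow("lift",g+[0,0,.15]-Rb(-30)[:,2]*.159,Rb(-30))
P1=tcp_of([0,.056,.113],rel(0,-30)); P0=g+[0,0,.15]-Rb(-30)[:,2]*.159
from scipy.spatial.transform import Slerp
SL=Slerp([0,1],Ro.from_matrix([Rb(-30),rel(0,-30)]))
for t in (.25,.5,.75,1): follow(f"path{t}",P0+t*(P1-P0),SL(t).as_matrix())
follow("place",tcp_of([0,.056,.033],rel(0,-30)),rel(0,-30))
```

```text
back [-0.2362  0.0045  0.0536 -0.6271  0.0299  0.1231]
bench0 [0.4986 0.2936 0.252 ] [ 0.8701  0.3457 -0.3957 -0.     -0.8294 -1.0646]
bench-10 [0.4933 0.2665 0.2496] [ 0.8037  0.2952 -0.4384 -0.1474 -0.6954 -0.8917]
bench-20 [0.4881 0.2402 0.2424] [ 0.7091  0.268  -0.4423 -0.3753 -0.6156 -0.6225]
bench-30 [0.4832 0.2156 0.2307] [ 0.5665  0.2679 -0.4135 -0.6717 -0.621  -0.2589]
benchdown [0.4832 0.2156 0.1707] [ 0.5389  0.3705 -0.4189 -0.7843 -0.5538 -0.1015]
lift [0.4832 0.2156 0.3207] [ 0.5929  0.1381 -0.3678 -0.5421 -0.7532 -0.445 ]
path0.25 [0.4732 0.1564 0.316 ] [ 0.5211  0.0799 -0.4583 -0.5416 -0.6606 -0.2866]
path0.5 [0.4631 0.0972 0.3114] [ 0.4161  0.0349 -0.5209 -0.5848 -0.5927 -0.0711]
path0.75 [0.4531 0.0381 0.3067] [ 0.2601  0.0095 -0.5449 -0.6897 -0.5719  0.2295]
path1 [ 0.443  -0.0211  0.302 ] [ 0.044   0.0103 -0.5331 -0.8467 -0.6184  0.609 ]
place [ 0.4829 -0.025   0.2327] [-0.0337  0.2002 -0.4787 -1.0156 -0.5884  0.8679]
```

send_rows --rows '[-0.04, 0, 0, -0.1, 0.005, 0.02, 1, -0.08, 0, 0.005, -0.2, 0.01, 0.04, 1, -0.12, 0.001, 0.015, -0.3, 0.015, 0.06, 1, -0.16, 0.002, 0.025, -0.4, 0.02, 0.08, 1, -0.2, 0.003, 0.04, -0.5, 0.025, 0.1, 1, -0.225, 0.004, 0.05, -0.6, 0.029, 0.118, 1, -0.236, 0.0045, 0.0536, -0.627, 0.03, 0.123, 1, -0.236, 0.0045, 0.0536, -0.627, 0.03, 0.123, 1, -0.236, 0.0045, 0.0536, -0.627, 0.03, 0.123, 1, -0.236, 0.0045, 0.0536, -0.627, 0.03, 0.123, 1]'

```text
clock: 10.5
tcp_pos: [0.4985, 0.2919, 0.2911]
ee_rot: [0.001, -0.635, 0.773, -0.0]
force: [0.8, -0.1, -2.3]
grip_width: 0.052
grasp_force: 30.0
```

```bash
cat >> h.py <<'E'
def setcmd():
    s=env.observe(); json.dump(dict(p=list(map(float,s["tcp_pos"])),R=q2R(s["ee_rot"]).tolist()),open("cmd.json","w"))
E
python3 - <<'E'
from h import *
s=st(); setcmd()
th=np.radians(11.14); hx=-np.array([np.cos(th),-np.sin(th),0]); Rd=np.stack([np.cross(hx,[0,0,-1]),hx,[0,0,-1]],1)
print(plan([.4986,.2936,.22],Rd),plan([.4986,.2936,.1915],Rd))
E
```

```text
t 10.5 q [ 8.690e-01  2.990e-01 -3.580e-01  1.000e-03 -9.130e-01 -1.065e+00] tcp [0.4985 0.2919 0.2911] err mm [ 57.9 232.9 -28.5] rot err deg [-29.88   1.44   5.54] F [ 0.78 -0.1  -2.29] T [ 0.064 -0.051 -0.002] w 0.052 g 29.996427297592163
[-0.0017  0.0003  0.0711 -0.002   0.0011 -0.0017] [-0.0016  0.0004  0.0996 -0.002   0.0011 -0.0017]
```

send_rows --rows '[0, 0, 0.03, 0, 0, 0, 1, -0.001, 0, 0.06, -0.001, 0, 0, 1, -0.0016, 0, 0.08, -0.002, 0.001, -0.0017, 1, -0.0016, 0, 0.09, -0.002, 0.001, -0.0017, 1, -0.0016, 0, 0.096, -0.002, 0.001, -0.0017, 1, -0.0016, 0, 0.0985, -0.002, 0.001, -0.0017, 1, -0.0016, 0, 0.0995, -0.002, 0.001, -0.0017, 1, -0.0016, 0, 0.0995, -0.002, 0.001, -0.0017, -1, -0.0016, 0, 0.0995, -0.002, 0.001, -0.0017, -1, -0.0016, 0, 0.0995, -0.002, 0.001, -0.0017, -1]'

```text
clock: 11.75
tcp_pos: [0.4993, 0.2945, 0.1913]
ee_rot: [-0.0, -0.635, 0.772, 0.0]
force: [0.0, 0.9, 0.3]
grip_width: 0.0762
grasp_force: 0.0
```

Run:
```python
from h import *
apply([-0.0016, 0, 0.0995, -0.002, 0.001, -0.0017])
s=st()
th=np.radians(11.14); hx=-np.array([np.cos(th),-np.sin(th),0]); Rd=np.stack([np.cross(hx,[0,0,-1]),hx,[0,0,-1]],1)
def Rb(b): return Rd@Ro.from_euler('y',b,degrees=True).as_matrix()
g=np.array([.4986,.2936,.033])
print("up",plan(g+[0,0,.08+.159],Rd))
for b,h in ((0,.04),(-10,.05),(-20,.05),(-30,.05),(-30,.03),(-30,.01),(-30,0)): print(b,h,plan(g+[0,0,h]-Rb(b)[:,2]*.159,Rb(b)).tolist())
```

```text
t 11.75 q [ 8.700e-01  4.270e-01 -4.460e-01 -1.000e-03 -6.980e-01 -1.063e+00] tcp [0.4993 0.2945 0.1913] err mm [ 0.4  1.  -0.3] rot err deg [-0.03 -0.   -0.02] F [0.03 0.9  0.33] T [ 0.078 -0.084  0.021] w 0.0762 g 0.0
up [-0.      0.0004 -0.0804 -0.      0.0001  0.    ]
0 0.04 [-0.0, 0.0004, -0.0404, -0.0, 0.0001, 0.0]
-10 0.05 [0.0276, 0.0004, -0.048, -0.0, -0.2221, 0.0]
-20 0.05 [0.0543, 0.0004, -0.0409, -0.0, -0.4444, 0.0]
-30 0.05 [0.0795, 0.0004, -0.0291, -0.0, -0.6666, 0.0]
-30 0.03 [0.0795, 0.0004, -0.0091, -0.0, -0.6666, 0.0]
-30 0.01 [0.0795, 0.0004, 0.0109, -0.0, -0.6666, 0.0]
-30 0 [0.0795, 0.0004, 0.0209, -0.0, -0.6666, 0.0]
```

send_rows --rows '[0, 0.0004, -0.02, 0, 0, 0, -1, 0.0276, 0.0004, -0.03, 0, -0.2222, 0, -1, 0.0543, 0.0004, -0.022, 0, -0.4444, 0, -1, 0.0795, 0.0004, -0.0091, 0, -0.6666, 0, -1, 0.0795, 0.0004, 0.005, 0, -0.6666, 0, -1, 0.0795, 0.0004, 0.0209, 0, -0.6666, 0, -1, 0.0795, 0.0004, 0.0209, 0, -0.6666, 0, -1, 0.0795, 0.0004, 0.0209, 0, -0.6666, 0, -1, 0.0795, 0.0004, 0.0209, 0, -0.6666, 0, -1, 0.0795, 0.0004, 0.0209, 0, -0.6666, 0, 0]'

```text
clock: 13.0
tcp_pos: [0.4835, 0.2168, 0.1706]
ee_rot: [0.2, -0.614, 0.746, 0.165]
force: [-0.1, -0.4, -0.3]
grip_width: 0.0819
grasp_force: 0.0
```

Run:
```python
from h import *
apply([0.0795, 0.0004, 0.0209, 0, -0.6666, 0])
s=st(); p,R=np.array(s["tcp_pos"]),q2R(s["ee_rot"]); print("grasp pt",p+R[:,2]*.159)
```

```text
t 13.0 q [ 0.545  0.367 -0.399 -0.758 -0.568 -0.136] tcp [0.4835 0.2168 0.1706] err mm [ 0.2  1.3 -0. ] rot err deg [-0.04 -0.01 -0.05] F [-0.06 -0.45 -0.34] T [-1.561  0.212 -0.014] w 0.0819 g 0.0
grasp pt [0.49872628 0.2948569  0.03293399]
```

send_rows --rows '[0, 0, 0, 0, 0, 0, 1, 0, 0, 0, 0, 0, 0, 1, 0, 0, 0, 0, 0, 0, 1, 0, 0, 0, 0, 0, 0, 1, 0, 0, 0, 0, 0, 0, 1, 0, 0, 0, 0, 0, 0, 1, 0, 0, 0, 0, 0, 0, 1, 0, 0, 0, 0, 0, 0, 1, 0, 0, 0, 0, 0, 0, 1, 0, 0, 0, 0, 0, 0, 1]'

```text
clock: 14.25
tcp_pos: [0.4835, 0.2164, 0.1701]
ee_rot: [0.2, -0.614, 0.746, 0.165]
force: [-0.2, -0.4, 1.1]
grip_width: 0.052
grasp_force: 30.0
```

Run:
```python
from srch import *
from scipy.spatial.transform import Slerp
s=st(); p0,R0=cmd()
P0=p0+[0,0,.15]; R1=rel(0,-30); P1=tcp_of([0,.056,.033+.07],R1)
SL=Slerp([0,1],Ro.from_matrix([R0,R1]))
for h in (.05,.1,.15): print(plan(p0+[0,0,h],R0).tolist())
for t in (.2,.4,.6,.8,1): print(plan(P0+t*(P1-P0),SL(t).as_matrix()).tolist())
```

```text
t 14.25 q [ 0.54  0.37 -0.4  -0.76 -0.57 -0.14] tcp [0.48 0.22 0.17] err mm [ 0.3  0.9 -0.5] rot err deg [-0.04  0.02  0.01] F [-0.2  -0.36  1.13] T [-1.42  0.18  0.  ] w 0.052 g 30.000040233135223
[-0.025, -0.0, -0.0433, 0.0, 0.0, 0.0]
[-0.05, -0.0, -0.0866, 0.0, 0.0, 0.0]
[-0.075, -0.0, -0.1299, 0.0, 0.0, 0.0]
[-0.0308, -0.0023, -0.1491, 0.1032, -0.0065, -0.0876]
[0.0134, -0.0045, -0.1683, 0.2065, -0.013, -0.1753]
[0.0576, -0.0068, -0.1876, 0.3097, -0.0195, -0.2629]
[0.1019, -0.009, -0.2068, 0.4129, -0.026, -0.3505]
[0.1461, -0.0113, -0.226, 0.5162, -0.0325, -0.4381]
```

send_rows --rows '[-0.025, 0, -0.0433, 0, 0, 0, 1, -0.05, 0, -0.0866, 0, 0, 0, 1, -0.075, 0, -0.13, 0, 0, 0, 1, -0.031, -0.0023, -0.149, 0.103, -0.0065, -0.088, 1, 0.0134, -0.0045, -0.168, 0.2065, -0.013, -0.175, 1, 0.0576, -0.0068, -0.1876, 0.31, -0.0195, -0.263, 1, 0.102, -0.009, -0.207, 0.413, -0.026, -0.35, 1, 0.1461, -0.0113, -0.226, 0.5162, -0.0325, -0.4381, 1, 0.1461, -0.0113, -0.226, 0.5162, -0.0325, -0.4381, 1, 0.1461, -0.0113, -0.226, 0.5162, -0.0325, -0.4381, 1]'

```text
clock: 15.5
tcp_pos: [0.4483, -0.0212, 0.2926]
ee_rot: [-0.352, 0.676, -0.647, 0.016]
force: [1.0, 0.5, -2.0]
grip_width: 0.0517
grasp_force: 30.0
```

Run:
```python
from srch import *
np.set_printoptions(precision=4,suppress=True)
apply([0.1461, -0.0113, -0.226, 0.5162, -0.0325, -0.4381]); s=st()
p,d,cm=cap("wrist"); cv2.imwrite("pics/w3.png",p[:,:,::-1])
X=np.full((400,640,3),np.nan); X[d>0]=pts(d,cm); A=(X-PO)@PR
r=models.trace("wrist","housing"); print([(round(x["score"],2),x["bbox"]) for x in r])
B=A.reshape(-1,3); B=B[~np.isnan(B[:,0])]
H=B[(B[:,2]>.100)&(B[:,2]<.112)&(abs(B[:,0])<.04)&(B[:,1]>.01)&(B[:,1]<.1)]
print("rim",len(H)); 
if len(H): print(np.percentile(H,[1,50,99],axis=0),cv2.minAreaRect((H[:,:2]*1000).astype(np.float32)))
L=B[(B[:,2]>.006)&(B[:,2]<.010)&(B[:,1]>-.05)&(B[:,1]<.06)&(B[:,0]<-.015)&(B[:,0]>-.045)]
print("ledge",len(L),np.percentile(L,[2,50,98],axis=0) if len(L) else 0)
print("plate z",np.median(B[(abs(B[:,2])<.005)&(abs(B[:,0])<.07)&(B[:,1]>-.17)&(B[:,1]<0)][:,2]))
J=B[(B[:,2]>.029)&(B[:,2]<.035)&(B[:,1]>-.06)&(B[:,1]<.02)&(abs(B[:,0])<.03)]
print("jaw",len(J),np.percentile(J,[1,50,99],axis=0) if len(J) else 0)
W=B[(B[:,2]>.07)&(B[:,2]<.085)&(B[:,1]<-.06)&(abs(B[:,0])<.06)]
print("wheel",len(W)); 
if len(W): print(np.percentile(W,[0,1,50,99,100],axis=0),cv2.minEnclosingCircle((W[:,:2]*1000).astype(np.float32)))
R1=rel(0,-30)
for z in (.07,.04,.02,.01,.005,.0): print(z,plan(tcp_of([0.001,.0555,.033+z],R1),R1).tolist())
```

```text
t 15.5 q [ 0.049  0.032 -0.5   -0.831 -0.623  0.585] tcp [ 0.4483 -0.0212  0.2926] err mm [ 0.3  0.4 -0.7] rot err deg [-0.07  0.05  0.17] F [ 1.    0.54 -2.  ] T [-1.728  1.821  0.058] w 0.0517 g 29.99904066324234
[(0.74, [267.0, 177.3, 114.2, 124.3])]
rim 4185
[[-0.0385  0.0239  0.1001]
 [ 0.0001  0.0272  0.107 ]
 [ 0.0384  0.0883  0.1116]] ((-0.11175918579101562, 56.50715637207031), (79.93327331542969, 66.6486587524414), 0.3449450433254242)
ledge 2406 [[-0.0357 -0.0341  0.0066]
 [-0.0308 -0.0005  0.0081]
 [-0.0261  0.0567  0.0095]]
plate z 0.00024552099464072893
jaw 4455 [[-0.0219 -0.0444  0.0294]
 [-0.     -0.0355  0.0316]
 [ 0.0217 -0.0103  0.0333]]
wheel 0
0.07 [0.0004, -0.001, -0.0003, -0.0, 0.0, -0.0]
0.04 [0.0154, -0.001, 0.0257, -0.0, 0.0, -0.0]
0.02 [0.0254, -0.001, 0.043, -0.0, 0.0, -0.0]
0.01 [0.0304, -0.001, 0.0517, -0.0, 0.0, -0.0]
0.005 [0.0329, -0.001, 0.056, -0.0, 0.0, -0.0]
0.0 [0.0354, -0.001, 0.0604, -0.0, 0.0, -0.0]
```

View pics/w3.png

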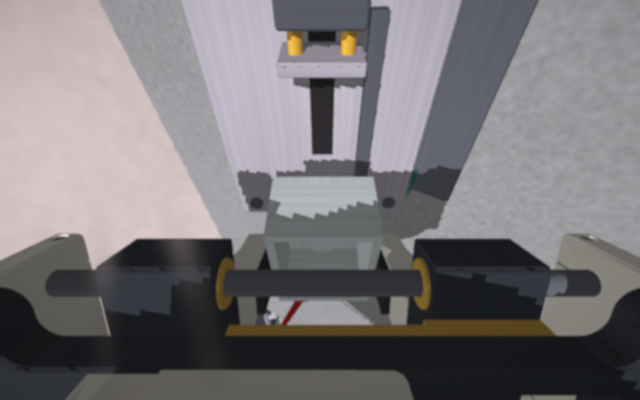

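The housing hangs level, square to the plate and centred, with its near end at y 24 mm. Next I descend with about 3 mm clearance to the stop and 2 mm to the ledge.

Run:
```python
from srch import *
R1=rel(0,-30)
for z in (.07,.04,.02,.01,.005,.003,.001,0,-.001): print(z,plan(tcp_of([0.002,.0545,.033+z],R1),R1).tolist())
```

```text
0.07 [0.0013, -0.002, -0.0008, -0.0, 0.0, -0.0]
0.04 [0.0163, -0.002, 0.0252, -0.0, 0.0, -0.0]
0.02 [0.0263, -0.002, 0.0425, -0.0, 0.0, -0.0]
0.01 [0.0313, -0.002, 0.0512, -0.0, 0.0, -0.0]
0.005 [0.0338, -0.002, 0.0555, -0.0, 0.0, -0.0]
0.003 [0.0348, -0.002, 0.0573, -0.0, 0.0, -0.0]
0.001 [0.0358, -0.002, 0.059, -0.0, 0.0, -0.0]
0 [0.0363, -0.002, 0.0599, -0.0, 0.0, -0.0]
-0.001 [0.0368, -0.002, 0.0607, -0.0, 0.0, -0.0]
```

send_rows --rows '[0.0013, -0.002, -0.0008, 0, 0, 0, 1, 0.009, -0.002, 0.0122, 0, 0, 0, 1, 0.0163, -0.002, 0.0252, 0, 0, 0, 1, 0.0213, -0.002, 0.0338, 0, 0, 0, 1, 0.0263, -0.002, 0.0425, 0, 0, 0, 1, 0.0313, -0.002, 0.0512, 0, 0, 0, 1, 0.0338, -0.002, 0.0555, 0, 0, 0, 1, 0.0343, -0.002, 0.0564, 0, 0, 0, 1, 0.0348, -0.002, 0.0573, 0, 0, 0, 1, 0.0348, -0.002, 0.0573, 0, 0, 0, 1]'

```text
clock: 16.85
tcp_pos: [0.4833, -0.0257, 0.236]
ee_rot: [-0.353, 0.677, -0.646, 0.017]
force: [-1.0, 0.5, -0.9]
grip_width: 0.052
grasp_force: 30.0
```

```bash
cat >> h.py <<'E'
def fp():
    s=env.observe(); print("plate-frame F",np.round(PR.T@s["force"],2),"T tool",np.round(q2R(s["ee_rot"]).T@s["torque"],3))
E
python3 - <<'E'
from srch import *
apply([0.0348, -0.002, 0.0573, 0, 0, 0]); s=st(); fp()
p,R=np.array(s["tcp_pos"]),q2R(s["ee_rot"]); print("grasp in plate",PR.T@(p+R[:,2]*.159-PO))
R1=rel(0,-30)
for x,z in ((.002,.001),(.002,0),(.002,-.001),(.002,-.002),(.001,0),(0,0),(-.001,0)): print(x,z,plan(tcp_of([x,.0545,.033+z],R1),R1).tolist())
E
```

```text
t 16.85 q [-0.02  0.19 -0.45 -0.97 -0.6   0.8 ] tcp [ 0.48 -0.03  0.24] err mm [ 0.4  0.9 -0.3] rot err deg [-0.03  0.01 -0.  ] F [-1.    0.45 -0.91] T [-1.71  1.87  0.03] w 0.052 g 29.999273121356964
plate-frame F [-1.35  0.35 -0.27] T tool [-1.95  1.62  0.01]
grasp in plate [0.   0.06 0.04]
0.002 0.001 [0.001, -0.0, 0.0017, -0.0, 0.0, -0.0]
0.002 0 [0.0015, -0.0, 0.0026, -0.0, 0.0, -0.0]
0.002 -0.001 [0.002, -0.0, 0.0034, -0.0, 0.0, -0.0]
0.002 -0.002 [0.0025, -0.0, 0.0043, -0.0, 0.0, -0.0]
0.001 0 [0.0015, 0.001, 0.0026, -0.0, 0.0, -0.0]
0 0 [0.0015, 0.002, 0.0026, -0.0, 0.0, -0.0]
-0.001 0 [0.0015, 0.003, 0.0026, -0.0, 0.0, -0.0]
```

send_rows --rows '[0.0003, 0, 0.0005, 0, 0, 0, 1, 0.0005, 0, 0.0009, 0, 0, 0, 1, 0.0008, 0, 0.0013, 0, 0, 0, 1, 0.001, 0, 0.0017, 0, 0, 0, 1, 0.0013, 0, 0.0022, 0, 0, 0, 1, 0.0013, 0, 0.0022, 0, 0, 0, 1, 0.0013, 0, 0.0022, 0, 0, 0, 1, 0.0013, 0, 0.0022, 0, 0, 0, 1, 0.0013, 0, 0.0022, 0, 0, 0, 1, 0.0013, 0, 0.0022, 0, 0, 0, 1]'

```text
clock: 18.1
tcp_pos: [0.4846, -0.0258, 0.2336]
ee_rot: [-0.353, 0.677, -0.646, 0.017]
force: [-0.5, 0.3, -1.5]
grip_width: 0.0518
grasp_force: 30.0
```

Run:
```python
from srch import *
apply([0.0013, 0, 0.0022, 0, 0, 0]); s=st(); fp()
np.set_printoptions(precision=4,suppress=True)
p,R=np.array(s["tcp_pos"]),q2R(s["ee_rot"]); print("grasp in plate",PR.T@(p+R[:,2]*.159-PO))
```

```text
t 18.1 q [-0.02  0.2  -0.45 -0.97 -0.6   0.81] tcp [ 0.48 -0.03  0.23] err mm [ 0.4  0.9 -0.5] rot err deg [-0.05  0.01  0.01] F [-0.48  0.31 -1.46] T [-1.71  1.86 -0.06] w 0.0518 g 29.999262392520905
plate-frame F [-1.17  0.26 -1.02] T tool [-1.91  1.66  0.07]
grasp in plate [0.0019 0.0554 0.0328]
```

send_rows --rows '[0.0001, 0, 0.0002, 0, 0, 0, 1, 0.0002, 0, 0.0003, 0, 0, 0, 1, 0.0003, 0, 0.0005, 0, 0, 0, 1, 0.0004, 0, 0.0007, 0, 0, 0, 1, 0.0004, 0, 0.0007, 0, 0, 0, 1, 0.0004, 0, 0.0007, 0, 0, 0, 1, 0.0004, 0, 0.0007, 0, 0, 0, 1, 0.0004, 0, 0.0007, 0, 0, 0, 1, 0.0004, 0, 0.0007, 0, 0, 0, 1, 0.0004, 0, 0.0007, 0, 0, 0, 1]'

```text
clock: 19.35
tcp_pos: [0.4848, -0.0258, 0.2332]
ee_rot: [-0.353, 0.677, -0.646, 0.017]
force: [-4.5, -1.4, 5.5]
grip_width: 0.0516
grasp_force: 30.0
```

Run:
```python
from srch import *
apply([0.0004, 0, 0.0007, 0, 0, 0]); s=st(); fp()
```

```text
t 19.35 q [-0.02  0.2  -0.45 -0.97 -0.6   0.81] tcp [ 0.48 -0.03  0.23] err mm [ 0.2  0.9 -0.2] rot err deg [-0.05 -0.01 -0.01] F [-4.53 -1.38  5.48] T [-1.    1.98  0.48] w 0.0516 g 30.00111848115921
plate-frame F [-1.05 -1.82  6.93] T tool [-2.13  0.79  0.06]
```

send_rows --rows '[0, 0.0004, 0, 0, 0, 0, 1, 0, 0.0008, 0, 0, 0, 0, 1, 0, 0.0012, 0, 0, 0, 0, 1, 0, 0.0015, 0, 0, 0, 0, 1, 0, 0.0018, 0, 0, 0, 0, 1, 0, 0.002, 0, 0, 0, 0, 1, 0, 0.002, 0, 0, 0, 0, 1, 0, 0.002, 0, 0, 0, 0, 1, 0, 0.002, 0, 0, 0, 0, 1, 0, 0.002, 0, 0, 0, 0, 1]'

```text
clock: 20.6
tcp_pos: [0.4843, -0.0258, 0.2329]
ee_rot: [-0.354, 0.677, -0.646, 0.018]
force: [-0.4, -0.6, 5.3]
grip_width: 0.0518
grasp_force: 30.0
```

Run:
```python
from srch import *
apply([0, .002, 0, 0, 0, 0]); s=st(); fp()
```

```text
t 20.6 q [-0.03  0.2  -0.45 -0.98 -0.6   0.81] tcp [ 0.48 -0.03  0.23] err mm [1.4 0.8 0.6] rot err deg [ 0.1   0.02 -0.06] F [-0.43 -0.63  5.32] T [-0.77  0.87  0.06] w 0.0518 g 30.000659823417664
plate-frame F [ 2.34 -0.67  4.79] T tool [-0.92  0.71 -0.02]
```

Contact with the plate (about 7 N) and the ledge (about 3 N) is confirmed. Next I release, back off, and plan the wheel approach.

```bash
cat > wp.py <<'E'
from srch import *
np.set_printoptions(precision=4,suppress=True)
def feas(q,p,R):
    o=quick(p,R,[q]); return o[0] if o else None
E
python3 - <<'E'
from wp import *
s=env.observe(); q=np.array(s["joint_pos"]); p0,R0=cmd()
p0=np.array(s["tcp_pos"])
for r in (.03,.06,.09):
    q=feas(q,p0-R0[:,2]*r,R0); print("retreat",r,q)
b0=(p0-R0[:,2]*.09,R0)
# start from plate grasp coordinates
g0=PR.T@(b0[0]+R0[:,2]*.159-PO); print("g after retreat",g0)
gw=np.array([.003,-.126,.135]); N=12
for i in range(1,N+1):
    a=-132*i/N; t=min(1,i/6); g=g0+t*(gw-g0); R=rel(a,-30); q2=feas(q,tcp_of(g,R),R); print(i,a,g,q2)
    if q2 is not None:q=q2
for z in (.1,.07): q=feas(q,tcp_of([.003,-.126,z],R),R); print(z,q)
E
```

```text
retreat 0.03 [-0.0533  0.146  -0.4876 -0.9616 -0.6262  0.8168]
retreat 0.06 [-0.0753  0.0917 -0.4948 -0.9129 -0.6687  0.7715]
retreat 0.09 [-0.1015  0.0397 -0.4967 -0.8688 -0.7175  0.7324]
g after retreat [0.0014 0.0104 0.1104]
1 -11.0 [ 0.0017 -0.0124  0.1145] [-0.1149  0.0624 -0.4445 -0.7518 -0.8151  0.8098]
2 -22.0 [ 0.0019 -0.0351  0.1186] [-0.1154  0.0841 -0.3975 -0.6423 -0.898   0.8927]
3 -33.0 [ 0.0022 -0.0578  0.1227] [-0.1055  0.1033 -0.3592 -0.5373 -0.966   0.9792]
4 -44.0 [ 0.0025 -0.0805  0.1268] [-0.0875  0.1186 -0.3322 -0.4345 -1.0187  1.0685]
5 -55.0 [ 0.0027 -0.1033  0.1309] [-0.0635  0.1292 -0.319  -0.3325 -1.0555  1.1595]
6 -66.0 [ 0.003 -0.126  0.135] [-0.0358  0.1341 -0.3212 -0.2301 -1.0759  1.2512]
7 -77.0 [ 0.003 -0.126  0.135] [ 0.0406  0.1294 -0.3538 -0.126  -1.0644  1.2964]
8 -88.0 [ 0.003 -0.126  0.135] [ 0.1163  0.1217 -0.399  -0.0196 -1.0463  1.3371]
9 -99.0 [ 0.003 -0.126  0.135] [ 0.19    0.1112 -0.4561  0.0898 -1.0223  1.3723]
10 -110.0 [ 0.003 -0.126  0.135] [ 0.2603  0.098  -0.5245  0.2035 -0.9937  1.4014]
11 -121.0 [ 0.003 -0.126  0.135] [ 0.3254  0.0825 -0.6028  0.323  -0.9614  1.4239]
12 -132.0 [ 0.003 -0.126  0.135] [ 0.3826  0.065  -0.6895  0.4504 -0.9268  1.4399]
0.1 [ 0.3567  0.1283 -0.7059  0.485  -0.8475  1.4144]
0.07 [ 0.3346  0.1835 -0.7172  0.5203 -0.7823  1.3876]
```

send_rows --rows '[0, 0, 0, 0, 0, 0, -1, 0, 0, 0, 0, 0, 0, -1, 0, 0, 0, 0, 0, 0, -1, 0, 0, 0, 0, 0, 0, -1, 0, 0, 0, 0, 0, 0, -1, 0, 0, -0.01, 0, 0, 0, -1, 0, 0, -0.03, 0, 0, 0, -1, 0, 0, -0.06, 0, 0, 0, -1, 0, 0, -0.08, 0, 0, 0, -1, 0, 0, -0.08, 0, 0, 0, -1]'

```text
clock: 21.85
tcp_pos: [0.4445, -0.0628, 0.2939]
ee_rot: [-0.354, 0.677, -0.646, 0.018]
force: [0.5, 0.1, -0.1]
grip_width: 0.0874
grasp_force: 0.0
```

Run:
```python
from wp import *
apply([0,0,-.08,0,0,0]); s=st(); fp()
p,d,cm=cap("wrist"); cv2.imwrite("pics/w4.png",p[:,:,::-1])
X=np.full((400,640,3),np.nan); X[d>0]=pts(d,cm); B=((X-PO)@PR).reshape(-1,3); B=B[~np.isnan(B[:,0])]
H=B[(B[:,2]>.035)&(B[:,2]<.042)&(abs(B[:,0])<.05)&(B[:,1]>.0)&(B[:,1]<.1)]
print("rim",len(H),cv2.minAreaRect((H[:,:2]*1000).astype(np.float32)),np.percentile(H,[1,50,99],axis=0))
W=B[(B[:,2]>.06)&(B[:,2]<.09)&(B[:,1]<-.06)&(abs(B[:,0])<.06)]
print("wheel",len(W));
```

```text
t 21.85 q [-0.078  0.048 -0.473 -0.854 -0.71   0.697] tcp [ 0.4445 -0.0628  0.2939] err mm [-0.   0.2  1.5] rot err deg [ 0.15  0.04 -0.07] F [ 0.48  0.14 -0.05] T [-1.498  1.591 -0.003] w 0.0874 g 0.0
plate-frame F [ 0.38  0.18 -0.28] T tool [-1.658  1.424  0.004]
rim 1593 ((0.03644561767578125, 61.22350311279297), (77.43958282470703, 52.24190139770508), 89.95096588134766) [[-0.0258  0.0232  0.0351]
 [ 0.0001  0.0499  0.038 ]
 [ 0.0257  0.0991  0.0394]]
wheel 15
```

View pics/w4.png

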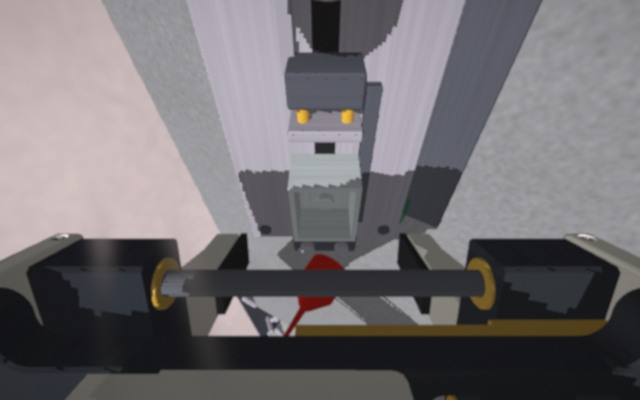

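The housing is seated on the ledge at (325,200), aligned, with its centre at y 55 mm. Next I swing over to the wheel.

Run:
```python
from wp import *
p0,R0=cmd(); g0=PR.T@(p0+R0[:,2]*.159-PO); print(g0)
gw=np.array([.003,-.126,.14]); b=(p0,R0)
for c in range(3):
    for i in (1,2,3,4,5):
        k=c*5+i; a=-132*k/15; t=min(1,k/9); g=g0+t*(gw-g0); g[2]=max(g[2],min(.14,g0[2]+.012*k))
        R=rel(a,-30); p=tcp_of(g,R); r=plan(p,R,b); print(c,i,r.tolist())
    b=(p,R)
```

```text
[-0.      0.0145  0.1019]
0 1 [0.0067, -0.0125, -0.0177, -0.0978, 0.0, -0.1694]
0 2 [0.0118, -0.0247, -0.0345, -0.1956, 0.0, -0.3387]
0 3 [0.0154, -0.0364, -0.0504, -0.2934, -0.0, -0.5081]
0 4 [0.0224, -0.0472, -0.057, -0.3911, -0.0, -0.6775]
0 5 [0.0292, -0.0569, -0.0609, -0.4889, -0.0, -0.8468]
1 1 [0.0091, -0.0016, -0.0053, -0.0978, -0.0, -0.1694]
1 2 [0.0166, -0.0028, -0.0096, -0.1956, 0.0, -0.3387]
1 3 [0.0226, -0.0035, -0.013, -0.2933, 0.0, -0.5081]
1 4 [0.0271, -0.0034, -0.0156, -0.3911, 0.0, -0.6774]
1 5 [0.0204, -0.0128, -0.0118, -0.4889, -0.0, -0.8468]
2 1 [-0.0008, -0.0122, 0.0005, -0.0978, -0.0, -0.1694]
2 2 [-0.0032, -0.024, 0.0019, -0.1956, -0.0, -0.3387]
2 3 [-0.0072, -0.0353, 0.0041, -0.2933, -0.0, -0.5081]
2 4 [-0.0126, -0.0458, 0.0073, -0.3911, -0.0, -0.6774]
2 5 [-0.0193, -0.0552, 0.0112, -0.4889, -0.0, -0.8468]
```

send_rows --rows '[0.0067, -0.0125, -0.0177, -0.0978, 0, -0.1694, -1, 0.0118, -0.0247, -0.0345, -0.1956, 0, -0.3387, -1, 0.0154, -0.0364, -0.0504, -0.2934, 0, -0.5081, -1, 0.0224, -0.0472, -0.057, -0.3911, 0, -0.6775, -1, 0.0292, -0.0569, -0.0609, -0.4889, 0, -0.8468, -1, 0.0292, -0.0569, -0.0609, -0.4889, 0, -0.8468, -1, 0.0292, -0.0569, -0.0609, -0.4889, 0, -0.8468, -1, 0.0292, -0.0569, -0.0609, -0.4889, 0, -0.8468, -1, 0.0292, -0.0569, -0.0609, -0.4889, 0, -0.8468, -1, 0.0292, -0.0569, -0.0609, -0.4889, 0, -0.8468, -1]'

```text
clock: 23.15
tcp_pos: [0.4696, -0.1205, 0.3534]
ee_rot: [-0.195, 0.903, -0.383, 0.009]
force: [0.6, 0.8, 0.1]
grip_width: 0.0873
grasp_force: 0.0
```

send_rows --rows '[0.0091, -0.0016, -0.0053, -0.0978, 0, -0.1694, -1, 0.0166, -0.0028, -0.0096, -0.1956, 0, -0.3387, -1, 0.0226, -0.0035, -0.013, -0.2933, 0, -0.5081, -1, 0.0271, -0.0034, -0.0156, -0.3911, 0, -0.6774, -1, 0.0204, -0.0128, -0.0118, -0.4889, 0, -0.8468, -1, 0.0204, -0.0128, -0.0118, -0.4889, 0, -0.8468, -1, 0.0204, -0.0128, -0.0118, -0.4889, 0, -0.8468, -1, 0.0204, -0.0128, -0.0118, -0.4889, 0, -0.8468, -1, 0.0204, -0.0128, -0.0118, -0.4889, 0, -0.8468, -1, 0.0204, -0.0128, -0.0118, -0.4889, 0, -0.8468, -1]'

```text
clock: 24.4
tcp_pos: [0.491, -0.1309, 0.3662]
ee_rot: [-0.009, 0.998, -0.064, 0.0]
force: [0.2, -0.9, -0.8]
grip_width: 0.0873
grasp_force: 0.0
```

```bash
cat > wl.py <<'E'
from wp import *
def wheel(png):
    p,d,cm=cap("wrist"); cv2.imwrite(png,p[:,:,::-1])
    X=np.full((400,640,3),np.nan); X[d>0]=pts(d,cm); A=(X-PO)@PR
    M=(A[...,2]>.066)&(A[...,2]<.09)&(A[...,1]<-.08)&(A[...,1]>-.17)&(abs(A[...,0])<.05)
    W=A[M]; print("wheel",len(W))
    if len(W)<30: return
    top=W[(W[:,2]>.072)]; 
    print(np.percentile(top,[0,1,50,99,100],axis=0))
    c,r=cv2.minEnclosingCircle((top[:,:2]*1000).astype(np.float32)); print("circle",c,r)
    c,r2=cv2.minEnclosingCircle((W[:,:2]*1000).astype(np.float32)); print("circle all",c,r2)
    J=A[(A[...,2]>.029)&(A[...,2]<.035)&(A[...,1]>-.06)&(A[...,1]<.02)&(abs(A[...,0])<.03)]
    if len(J): print("jaw",len(J),np.percentile(J,[1,50,99],axis=0))
    return A
E
python3 - <<'E'
from wl import *
apply([0.0292, -0.0569, -0.0609, -0.4889, 0, -0.8468]);apply([0.0204, -0.0128, -0.0118, -0.4889, 0, -0.8468]); st()
wheel("pics/w5.png")
print([(round(r["score"],2),np.round(r["centre"])) for r in models.landmark_of("wrist","wheel_centre")[:2]])
E
```

```text
t 24.4 q [ 0.119  0.115 -0.397 -0.02  -1.056  1.334] tcp [ 0.491  -0.1309  0.3662] err mm [ 0.5  0.6 -0.5] rot err deg [-0.01 -0.04  0.04] F [ 0.17 -0.94 -0.81] T [-0.084 -0.015  0.048] w 0.0873 g 0.0
wheel 4658
[[-0.0278 -0.1537  0.072 ]
 [-0.0242 -0.1519  0.0721]
 [ 0.0065 -0.1245  0.0755]
 [ 0.0288 -0.0972  0.0788]
 [ 0.0305 -0.0951  0.0794]]
circle (1.1318514347076416, -124.6558837890625) 29.569660186767578
circle all (1.19757080078125, -124.72909545898438) 29.66316032409668
jaw 1848 [[-0.0213 -0.0534  0.0292]
 [ 0.0034 -0.0384  0.0315]
 [ 0.0228 -0.01    0.0328]]
[]
```

View pics/w5.png

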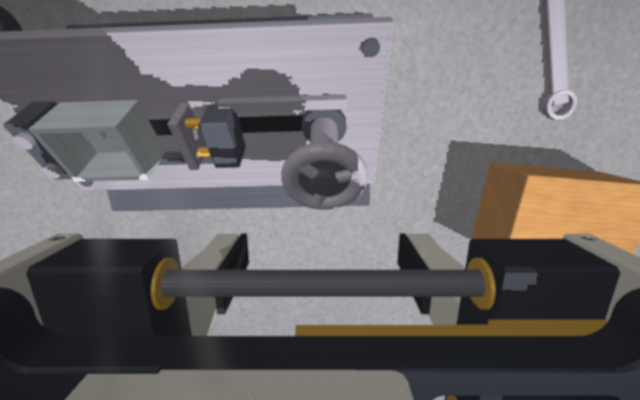

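The wheel is at (322,175) and its centre in the plate frame is about (0.5, −125) mm. Next I do the last rotation and descend onto the rim.

Run:
```python
from wl import *
q=env.observe()["joint_pos"]
gw=np.array([.0005,-.125,.14]); R=None
for a in (-97,-106,-115,-124,-132):
    R=rel(a,-30); print(a,plan(tcp_of(gw,R),R).tolist())
for z in (.12,.1,.085,.075,.07):
    gw[2]=z; print(z,plan(tcp_of(gw,R),R).tolist())
q=feas(q,tcp_of(gw,R),R);print(q)
for a in range(-120,90,10):
    R=rel(a,-30); q2=feas(q,tcp_of(gw,R),R); q=q2 if q2 is not None else q
    if q2 is None or a%30==0: print(a,q2)
```

```text
-97 [-0.003, -0.0134, 0.0018, -0.1, -0.0, -0.1732]
-106 [-0.0056, -0.0255, 0.0032, -0.2, -0.0, -0.3464]
-115 [-0.0097, -0.0371, 0.0056, -0.3, -0.0, -0.5196]
-124 [-0.0154, -0.0477, 0.0089, -0.4, -0.0, -0.6928]
-132 [-0.0215, -0.0562, 0.0125, -0.4889, -0.0, -0.8468]
0.12 [-0.0115, -0.0562, 0.0298, -0.4889, -0.0, -0.8468]
0.1 [-0.0015, -0.0562, 0.0471, -0.4889, -0.0, -0.8468]
0.085 [0.006, -0.0562, 0.0601, -0.4889, -0.0, -0.8468]
0.075 [0.011, -0.0562, 0.0687, -0.4889, -0.0, -0.8468]
0.07 [0.0135, -0.0562, 0.0731, -0.4889, -0.0, -0.8468]
[ 0.3382  0.1819 -0.7231  0.5215 -0.7797  1.3818]
-120 [ 0.2891  0.197  -0.6225  0.3524 -0.8247  1.3908]
-90 [ 0.1183  0.2267 -0.4229  0.     -0.9213  1.3556]
-60 [-0.0776  0.2408 -0.3152 -0.306  -0.9722  1.2634]
-30 [-0.2711  0.2385 -0.3005 -0.5988 -0.9671  1.1486]
0 [-0.4464  0.2223 -0.3636 -0.8959 -0.9135  1.0389]
30 [-0.5926  0.1966 -0.4821 -1.2141 -0.8274  0.9523]
60 [-0.7009  0.1663 -0.6346 -1.5771 -0.7271  0.9042]
```

send_rows --rows '[-0.003, -0.0134, 0.0018, -0.1, 0, -0.1732, -1, -0.0056, -0.0255, 0.0032, -0.2, 0, -0.3464, -1, -0.0097, -0.0371, 0.0056, -0.3, 0, -0.5196, -1, -0.0154, -0.0477, 0.0089, -0.4, 0, -0.6928, -1, -0.0215, -0.0562, 0.0125, -0.4889, 0, -0.8468, -1, -0.0115, -0.0562, 0.0298, -0.4889, 0, -0.8468, -1, -0.0015, -0.0562, 0.0471, -0.4889, 0, -0.8468, -1, 0.006, -0.0562, 0.0601, -0.4889, 0, -0.8468, -1, 0.011, -0.0562, 0.0687, -0.4889, 0, -0.8468, -1, 0.0135, -0.0562, 0.0731, -0.4889, 0, -0.8468, -1]'

```text
clock: 25.75
tcp_pos: [0.5118, -0.0755, 0.2936]
ee_rot: [0.179, 0.947, 0.265, -0.009]
force: [0.4, 0.1, -0.1]
grip_width: 0.0873
grasp_force: 0.0
```

Run:
```python
from wl import *
apply([0.0135, -0.0562, 0.0731, -0.4889, 0, -0.8468]); st(); fp()
C=np.array([.0005,-.125,.07]); p,R0=cmd(); print(PR.T@(p+R0[:,2]*.159-PO))
# turn rows: constant in tool frame for every call
for a in (4,8,12,16,20,24,28,32,36,40): 
    R=rel(-132+a,-30); print(a,plan(tcp_of(C,R),R,(tcp_of(C,rel(-132,-30)),rel(-132,-30))).tolist())
```

```text
t 25.75 q [ 0.326  0.183 -0.736  0.531 -0.765  1.382] tcp [ 0.5118 -0.0755  0.2936] err mm [ 0.7  0.8 -1. ] rot err deg [ 0.02 -0.08 -0.03] F [ 0.4   0.13 -0.07] T [ 1.056  0.237 -0.031] w 0.0873 g 0.0
plate-frame F [ 0.3   0.17 -0.25] T tool [1.029 0.335 0.029]
[ 0.0005 -0.125   0.07  ]
4 [-0.0002, 0.0055, 0.0001, 0.0444, 0.0, 0.077]
8 [-0.0007, 0.0111, 0.0004, 0.0889, -0.0, 0.154]
12 [-0.0015, 0.0165, 0.0009, 0.1333, -0.0, 0.2309]
16 [-0.0027, 0.0219, 0.0015, 0.1778, 0.0, 0.3079]
20 [-0.0042, 0.0272, 0.0024, 0.2222, -0.0, 0.3849]
24 [-0.006, 0.0323, 0.0034, 0.2667, -0.0, 0.4619]
28 [-0.0081, 0.0373, 0.0047, 0.3111, 0.0, 0.5389]
32 [-0.0105, 0.0421, 0.006, 0.3556, 0.0, 0.6158]
36 [-0.0131, 0.0467, 0.0076, 0.4, 0.0, 0.6928]
40 [-0.0161, 0.0511, 0.0093, 0.4444, -0.0, 0.7698]
```

send_rows --rows '[0, 0, 0, 0, 0, 0, 1, 0, 0, 0, 0, 0, 0, 1, 0, 0, 0, 0, 0, 0, 1, 0, 0, 0, 0, 0, 0, 1, 0, 0, 0, 0, 0, 0, 1, 0, 0, 0, 0, 0, 0, 1, 0, 0, 0, 0, 0, 0, 1, 0, 0, 0, 0, 0, 0, 1, 0, 0, 0, 0, 0, 0, 1, 0, 0, 0, 0, 0, 0, 1]'

```text
clock: 27.0
tcp_pos: [0.512, -0.0759, 0.2948]
ee_rot: [0.18, 0.947, 0.265, -0.009]
force: [4.9, -9.0, -0.3]
grip_width: 0.0595
grasp_force: 30.0
```

Run:
```python
from wl import *
st(); fp()
```

```text
t 27.0 q [ 0.325  0.182 -0.735  0.532 -0.766  1.383] tcp [ 0.512  -0.0759  0.2948] err mm [0.9 0.4 0.3] rot err deg [-0.06 -0.03 -0.01] F [ 4.87 -9.03 -0.33] T [-1.647 -1.326  0.546] w 0.0595 g 29.999115765094757
plate-frame F [ 4.79 -8.52 -3.14] T tool [-2.138  0.406 -0.183]
```

send_rows --rows '[-0.0002, 0.0055, 0.0001, 0.0444, 0, 0.077, 1, -0.0007, 0.0111, 0.0004, 0.0889, 0, 0.154, 1, -0.0015, 0.0165, 0.0009, 0.1333, 0, 0.2309, 1, -0.0027, 0.0219, 0.0015, 0.1778, 0, 0.3079, 1, -0.0042, 0.0272, 0.0024, 0.2222, 0, 0.3849, 1, -0.006, 0.0323, 0.0034, 0.2667, 0, 0.4619, 1, -0.0081, 0.0373, 0.0047, 0.3111, 0, 0.5389, 1, -0.0105, 0.0421, 0.006, 0.3556, 0, 0.6158, 1, -0.0131, 0.0467, 0.0076, 0.4, 0, 0.6928, 1, -0.0161, 0.0511, 0.0093, 0.4444, 0, 0.7698, 1]'

```text
clock: 28.25
tcp_pos: [0.5249, -0.1289, 0.3053]
ee_rot: [0.01, 0.999, -0.033, 0.0]
force: [2.8, -14.4, -0.1]
grip_width: 0.0596
grasp_force: 30.0
```

```bash
cat > wt.py <<'E'
from wl import *
up=np.array([0,0,1.])
free=[((-.354,.677,-.646,.018),(-1.498,1.591,-.003)),((.179,.947,.265,-.009),(1.056,.237,-.031)),((-.353,.677,-.646,.017),(-1.71,1.86,.03))]
A=np.concatenate([np.cross(q2R(q)[:,2],up) for q,_ in free]); c=A@np.concatenate([t for _,t in free])/(A@A)
def wt(a0=-132):
    s=st(); R=q2R(s["ee_rot"]); p=np.array(s["tcp_pos"]); C=PO+PR@[.0005,-.125,.07]
    T=np.array(s["torque"])-c*np.cross(R[:,2],up)
    M=T+np.cross(p-C,s["force"]); print("c",round(c,3),"wheel moment",PR.T@M,"F plate",PR.T@s["force"])
    # actual yaw
    print("yaw a",np.degrees(np.arctan2(*( (PR.T@R[:,1])[[1,0]]*[1,-1]))), "centre",PR.T@(p+R[:,2]*.159-PO))
E
python3 - <<'E'
from wt import *
apply([-0.0161, 0.0511, 0.0093, 0.4444, 0, 0.7698]); wt()
print([ (np.cross(q2R(q)[:,2],up)*c).round(2) for q,_ in free])
E
```

```text
t 28.25 q [ 0.13   0.226 -0.432  0.024 -0.916  1.36 ] tcp [ 0.5249 -0.1289  0.3053] err mm [ 1.1 -0.7  0.6] rot err deg [-0.11  0.06  0.02] F [  2.75 -14.41  -0.05] T [-4.79  -0.905  0.499] w 0.0596 g 29.998708963394165
c -3.498 wheel moment [-1.9301 -0.7093  1.6619] F plate [  3.5534 -14.0776  -2.1105]
yaw a -92.03812859981996 centre [ 0.0019 -0.1259  0.0698]
[array([-1.59,  1.68, -0.  ]), array([ 1.2 ,  0.27, -0.  ]), array([-1.59,  1.68, -0.  ])]
```

Run:
```python
from wt import *
obs=[((.18,.947,.265,-.009),(4.87,-9.03,-.33),(-1.647,-1.326,.546)),((.01,.999,-.033,0),(2.75,-14.41,-.05),(-4.79,-.905,.499)),((-.353,.677,-.646,.017),(-4.53,-1.38,5.48),(-1.,1.98,.48))]
for q,F,T in obs:
    R=q2R(q);q=np.array(q); T=np.array(T)-c*np.cross(R[:,2],up); a=np.cross(R[:,2],F); d=a@T/(a@a); M=T-d*a
    print("d",d,"T",T,"resid plate",PR.T@M, "tool",R.T@M)
C=np.array([.002,-.1265,.07])
for a in (4,8,12,16,20,24,28,32,36,40):
    R=rel(-92+a,-30); Cb=np.array([.0005,-.125,.07])+ (C-[.0005,-.125,.07])*min(1,a/12)
    print(a,plan(tcp_of(Cb,R),R).tolist())
```

```text
d 0.3476285224014415 T [-2.8569 -1.6002  0.546 ] resid plate [ 0.1387 -0.0225  0.1584] tool [-0.0033  0.1098 -0.181 ]
d 0.33717866428307225 T [-4.86   -0.9027  0.499 ] resid plate [0.2344 0.024  0.4157] tool [-0.0038 -0.0146 -0.4776]
d 0.3778137803339303 T [0.5943 0.3049 0.48  ] resid plate [ 0.0099  0.0161 -0.0639] tool [ 0.018  -0.01    0.0634]
4 [0.0002, 0.0061, -0.0002, 0.0445, -0.0, 0.077]
8 [0.0001, 0.0121, -0.0001, 0.0889, -0.0, 0.154]
12 [-0.0003, 0.0181, 0.0001, 0.1334, -0.0, 0.231]
16 [-0.0014, 0.0235, 0.0008, 0.1778, -0.0, 0.308]
20 [-0.0029, 0.0288, 0.0017, 0.2223, -0.0, 0.3849]
24 [-0.0047, 0.0339, 0.0027, 0.2667, -0.0, 0.4619]
28 [-0.0068, 0.0389, 0.0039, 0.3112, -0.0, 0.5389]
32 [-0.0092, 0.0437, 0.0053, 0.3556, -0.0, 0.6159]
36 [-0.0119, 0.0483, 0.0068, 0.4001, -0.0, 0.6929]
40 [-0.0149, 0.0527, 0.0086, 0.4445, -0.0, 0.7698]
```

send_rows --rows '[0.0002, 0.0061, -0.0002, 0.0445, 0, 0.077, 1, 0.0001, 0.0121, -0.0001, 0.0889, 0, 0.154, 1, -0.0003, 0.0181, 0.0001, 0.1334, 0, 0.231, 1, -0.0014, 0.0235, 0.0008, 0.1778, 0, 0.308, 1, -0.0029, 0.0288, 0.0017, 0.2223, 0, 0.3849, 1, -0.0047, 0.0339, 0.0027, 0.2667, 0, 0.4619, 1, -0.0068, 0.0389, 0.0039, 0.3112, 0, 0.5389, 1, -0.0092, 0.0437, 0.0053, 0.3556, 0, 0.6159, 1, -0.0119, 0.0483, 0.0068, 0.4001, 0, 0.6929, 1, -0.0149, 0.0527, 0.0086, 0.4445, 0, 0.7698, 1]'

```text
clock: 29.5
tcp_pos: [0.5053, -0.1803, 0.2968]
ee_rot: [-0.162, 0.931, -0.328, 0.008]
force: [-3.4, -8.2, -0.3]
grip_width: 0.0594
grasp_force: 30.0
```

```bash
sed -i 's/M=T+np.cross(p-C,s\["force"\])/M=T-.34*np.cross(R[:,2],s["force"])/' wt.py
cat >> wt.py <<'E'
def jaw():
    p,d,cm=cap("top"); X=np.full((400,640,3),np.nan); X[d>0]=pts(d,cm); A=(X-PO)@PR
    J=A[(A[...,2]>.024)&(A[...,2]<.038)&(A[...,1]>-.06)&(A[...,1]<.12)&(abs(A[...,0])<.02)]
    print("top y hist",np.histogram(J[:,1]*1e3,bins=np.arange(-60,121,5))[0])
E
python3 - <<'E'
from wt import *
apply([-0.0149, 0.0527, 0.0086, 0.4445, 0, 0.7698]); wt()
C=np.array([.002,-.1265,.07])
for a in (4,8,12,16,20,24,28,32,36,40):
    R=rel(-52+a,-30);print(a,plan(tcp_of(C,R),R).tolist())
jaw()
E
```

```text
t 29.5 q [-0.124  0.242 -0.291 -0.379 -0.985  1.22 ] tcp [ 0.5053 -0.1803  0.2968] err mm [-0.2 -0.4 -0.2] rot err deg [-0.11  0.01  0.05] F [-3.45 -8.22 -0.32] T [-3.492  1.304  0.466] w 0.0594 g 29.999220371246338
c -3.498 wheel moment [ 0.4417 -0.2158  0.2707] F plate [-2.4393 -8.5191  1.0432]
yaw a -52.008977856513916 centre [ 0.0016 -0.1272  0.0698]
4 [-0.0002, 0.0055, 0.0001, 0.0444, -0.0, 0.077]
8 [-0.0007, 0.011, 0.0004, 0.0889, -0.0, 0.154]
12 [-0.0015, 0.0165, 0.0008, 0.1333, -0.0, 0.231]
16 [-0.0027, 0.0219, 0.0015, 0.1778, -0.0, 0.308]
20 [-0.0042, 0.0271, 0.0024, 0.2222, -0.0, 0.3849]
24 [-0.006, 0.0323, 0.0034, 0.2667, -0.0, 0.4619]
28 [-0.0081, 0.0373, 0.0046, 0.3111, -0.0, 0.5389]
32 [-0.0105, 0.0421, 0.006, 0.3555, -0.0, 0.6159]
36 [-0.0132, 0.0467, 0.0076, 0.4, -0.0, 0.6929]
40 [-0.0161, 0.0511, 0.0093, 0.4444, -0.0, 0.7698]
top y hist [ 0  0  0  0  0  0  0  0  0  0  0  5  7  0  0  0  6  4  0  2  0  0  0  0
  0  0  0  0 14 12 22 17 20 13  0  0]
```

send_rows --rows '[-0.0002, 0.0055, 0.0001, 0.0444, 0, 0.077, 1, -0.0007, 0.011, 0.0004, 0.0889, 0, 0.154, 1, -0.0015, 0.0165, 0.0008, 0.1333, 0, 0.231, 1, -0.0027, 0.0219, 0.0015, 0.1778, 0, 0.308, 1, -0.0042, 0.0271, 0.0024, 0.2222, 0, 0.3849, 1, -0.006, 0.0323, 0.0034, 0.2667, 0, 0.4619, 1, -0.0081, 0.0373, 0.0046, 0.3111, 0, 0.5389, 1, -0.0105, 0.0421, 0.006, 0.3556, 0, 0.6159, 1, -0.0132, 0.0467, 0.0076, 0.4, 0, 0.6929, 1, -0.0161, 0.0511, 0.0093, 0.4444, 0, 0.7698, 1]'

```text
clock: 30.8
tcp_pos: [0.4619, -0.2055, 0.2734]
ee_rot: [-0.313, 0.75, -0.583, 0.015]
force: [-10.4, -9.3, 1.0]
grip_width: 0.0594
grasp_force: 30.0
```

Run:
```python
from wt import *
apply([-0.0161, 0.0511, 0.0093, 0.4444, 0, 0.7698]); wt()
```

```text
t 30.8 q [-0.365  0.225 -0.313 -0.761 -0.947  1.047] tcp [ 0.4619 -0.2055  0.2734] err mm [-1.1 -0.8 -0.5] rot err deg [-0.15  0.15  0.03] F [-10.38  -9.29   1.03] T [-4.079  3.303  0.495] w 0.0594 g 29.99986231327057
c -3.498 wheel moment [ 0.0249 -0.7617  0.1316] F plate [ -7.6538 -10.2549   5.6084]
yaw a -12.048681184341035 centre [ 0.0005 -0.1279  0.0698]
```

send_rows --rows '[-0.0002, 0.0055, 0.0001, 0.0444, 0, 0.077, 1, -0.0007, 0.011, 0.0004, 0.0889, 0, 0.154, 1, -0.0015, 0.0165, 0.0008, 0.1333, 0, 0.231, 1, -0.0027, 0.0219, 0.0015, 0.1778, 0, 0.308, 1, -0.0042, 0.0271, 0.0024, 0.2222, 0, 0.3849, 1, -0.006, 0.0323, 0.0034, 0.2667, 0, 0.4619, 1, -0.0081, 0.0373, 0.0046, 0.3111, 0, 0.5389, 1, -0.0105, 0.0421, 0.006, 0.3556, 0, 0.6159, 1, -0.0132, 0.0467, 0.0076, 0.4, 0, 0.6929, 1, -0.0161, 0.0511, 0.0093, 0.4444, 0, 0.7698, 1]'

```text
clock: 32.05
tcp_pos: [0.4152, -0.1931, 0.2461]
ee_rot: [0.426, -0.479, 0.767, -0.021]
force: [-17.2, -8.8, 4.8]
grip_width: 0.0594
grasp_force: 30.0
```

Run:
```python
from wt import *
apply([-0.0161, 0.0511, 0.0093, 0.4444, 0, 0.7698]); wt(); jaw()
C=np.array([.002,-.1265,.07])
for a in range(2,21,2):
    R=rel(28+a,-30);print(a,plan(tcp_of(C,R),R).tolist())
```

```text
t 32.05 q [-0.565  0.186 -0.448 -1.162 -0.831  0.9  ] tcp [ 0.4152 -0.1931  0.2461] err mm [-2.  -0.4 -0.9] rot err deg [-0.09  0.28 -0.02] F [-17.16  -8.81   4.82] T [-2.796  4.443  0.355] w 0.0594 g 30.001363456249237
c -3.498 wheel moment [-0.0298 -0.5394  0.2312] F plate [-11.6441 -10.4256  12.2911]
yaw a 27.934778550136677 centre [-0.0008 -0.1277  0.0697]
top y hist [ 0  0  0  0  0  0  0 20 21 24 21 12  1  0 19 18 13  6  0  0  1  1  0  0
  0  0  0  0 11 13 23 18 20 13  0  0]
2 [-0.0001, 0.0028, 0.0, 0.0223, -0.0, 0.0385]
4 [-0.0002, 0.0055, 0.0001, 0.0445, -0.0, 0.077]
6 [-0.0004, 0.0083, 0.0002, 0.0667, -0.0, 0.1155]
8 [-0.0007, 0.0111, 0.0004, 0.089, -0.0, 0.154]
10 [-0.0011, 0.0138, 0.0006, 0.1112, -0.0, 0.1925]
12 [-0.0016, 0.0165, 0.0009, 0.1334, -0.0, 0.231]
14 [-0.0021, 0.0192, 0.0012, 0.1556, -0.0, 0.2695]
16 [-0.0027, 0.0219, 0.0015, 0.1778, -0.0, 0.308]
18 [-0.0034, 0.0246, 0.0019, 0.2001, -0.0, 0.3465]
20 [-0.0042, 0.0272, 0.0024, 0.2223, -0.0, 0.385]
```

Run:
```python
from wt import *
C0=np.array([.002,-.1265,.07]); C1=np.array([-.0005,-.1275,.0695])
for a in range(2,21,2):
    R=rel(28+a,-30);print(a,plan(tcp_of(C0+(C1-C0)*min(1,a/10),R),R).tolist())
```

```text
2 [0.0003, 0.0031, -0.0001, 0.0223, -0.0, 0.0385]
4 [0.0006, 0.0062, -0.0002, 0.0445, -0.0, 0.077]
6 [0.0008, 0.0094, -0.0001, 0.0667, -0.0, 0.1155]
8 [0.0009, 0.0125, -0.0001, 0.089, -0.0, 0.154]
10 [0.0009, 0.0155, 0.0, 0.1112, -0.0, 0.1925]
12 [0.0005, 0.0183, 0.0003, 0.1334, -0.0, 0.231]
14 [-0.0001, 0.021, 0.0006, 0.1556, -0.0, 0.2695]
16 [-0.0007, 0.0237, 0.0009, 0.1778, -0.0, 0.308]
18 [-0.0014, 0.0263, 0.0013, 0.2001, -0.0, 0.3465]
20 [-0.0022, 0.0289, 0.0018, 0.2223, -0.0, 0.385]
```

send_rows --rows '[0.0003, 0.0031, -0.0001, 0.0223, 0, 0.0385, 1, 0.0006, 0.0062, -0.0002, 0.0445, 0, 0.077, 1, 0.0008, 0.0094, -0.0001, 0.0667, 0, 0.1155, 1, 0.0009, 0.0125, -0.0001, 0.089, 0, 0.154, 1, 0.0009, 0.0155, 0, 0.1112, 0, 0.1925, 1, 0.0005, 0.0183, 0.0003, 0.1334, 0, 0.231, 1, -0.0001, 0.021, 0.0006, 0.1556, 0, 0.2695, 1, -0.0007, 0.0237, 0.0009, 0.1778, 0, 0.308, 1, -0.0014, 0.0263, 0.0013, 0.2, 0, 0.3465, 1, -0.0022, 0.0289, 0.0018, 0.2223, 0, 0.385, 1]'

```text
clock: 33.35
tcp_pos: [0.3974, -0.1743, 0.2345]
ee_rot: [0.465, -0.319, 0.825, -0.023]
force: [-13.4, -3.3, 9.5]
grip_width: 0.0594
grasp_force: 30.0
```

Run:
```python
from wt import *
apply([-0.0022, 0.0289, 0.0018, 0.2223, 0, 0.385]); wt()
out=[]
for n in ("top","side"):
    p,d,cm=cap(n); 
    c=proj((PO+PR@[0,.03,.03])[None],cm)[0].astype(int); 
    a=p[c[1]-50:c[1]+50,c[0]-65:c[0]+65,::-1]; out.append(cv2.resize(a,None,fx=5,fy=5,interpolation=2)[:290] if 0 else cv2.resize(a,(390,300),interpolation=2))
cv2.imwrite("pics/ts6.png",np.hstack(out))
C=np.array([-.0005,-.1275,.0695])
for a in range(1,11,1):
    R=rel(48+a,-30);print(a,plan(tcp_of(C,R),R).tolist())
```

```text
t 33.35 q [-0.648  0.165 -0.543 -1.388 -0.762  0.856] tcp [ 0.3974 -0.1743  0.2345] err mm [-0.7  0.5 -0. ] rot err deg [ 0.01  0.11 -0.11] F [-13.4   -3.27   9.52] T [-1.046  2.472  0.248] w 0.0594 g 30.002277195453644
c -3.498 wheel moment [-0.3049 -0.344   0.1056] F plate [-6.5224 -4.5518 14.7542]
yaw a 47.91434432115913 centre [-0.0014 -0.1273  0.0697]
1 [0.0, 0.0014, -0.0, 0.0111, -0.0, 0.0192]
2 [-0.0, 0.0028, 0.0, 0.0222, -0.0, 0.0384]
3 [-0.0001, 0.0042, 0.0, 0.0333, -0.0, 0.0577]
4 [-0.0001, 0.0056, 0.0001, 0.0444, -0.0, 0.0769]
5 [-0.0002, 0.007, 0.0001, 0.0555, -0.0, 0.0962]
6 [-0.0004, 0.0083, 0.0002, 0.0666, -0.0, 0.1154]
7 [-0.0005, 0.0097, 0.0003, 0.0778, -0.0, 0.1347]
8 [-0.0007, 0.0111, 0.0004, 0.0889, -0.0, 0.1539]
9 [-0.0008, 0.0125, 0.0005, 0.1, -0.0, 0.1732]
10 [-0.001, 0.0138, 0.0006, 0.1111, -0.0, 0.1924]
```

View pics/ts6.png

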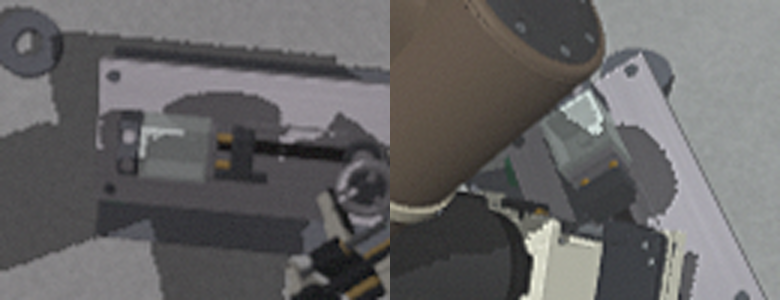

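The jaw at (212,150) now bears on the housing, which is almost at the stop. I'll continue in smaller steps.

send_rows --rows '[0, 0.0014, 0, 0.0111, 0, 0.0192, 1, 0, 0.0028, 0, 0.0222, 0, 0.0384, 1, -0.0001, 0.0042, 0, 0.0333, 0, 0.0577, 1, -0.0001, 0.0056, 0.0001, 0.0444, 0, 0.0769, 1, -0.0002, 0.007, 0.0001, 0.0555, 0, 0.0962, 1, -0.0004, 0.0083, 0.0002, 0.0666, 0, 0.1154, 1, -0.0005, 0.0097, 0.0003, 0.0778, 0, 0.1347, 1, -0.0007, 0.0111, 0.0004, 0.0889, 0, 0.1539, 1, -0.0008, 0.0125, 0.0005, 0.1, 0, 0.1732, 1, -0.001, 0.0138, 0.0006, 0.1111, 0, 0.1924, 1]'

```text
clock: 34.7
tcp_pos: [0.3912, -0.1624, 0.2303]
ee_rot: [0.479, -0.236, 0.845, -0.024]
force: [-15.0, -3.3, 9.6]
grip_width: 0.0593
grasp_force: 30.0
```

```bash
cat >> wt.py <<'E'
def tz(): s=env.observe(); R=q2R(s["ee_rot"]); print("T along tool z",R[:,2]@np.array(s["torque"]))
def ytop():
    # jaw/carriage/housing y-extents from top camera, averaged depth
    Y=[]
    for i in range(3):
        p,d,cm=cap("top"); X=np.full((400,640,3),np.nan); X[d>0]=pts(d,cm); A=(X-PO)@PR; Y.append(A)
    A=np.nanmedian(Y,axis=0); M=(A[...,2]>.022)&(A[...,2]<.045)&(abs(A[...,0])<.015)&(A[...,1]>-.06)&(A[...,1]<.12)
    y=np.sort(A[M][:,1]*1e3); g=np.nonzero(np.diff(y)>2.5)[0]
    print("segments",[(round(a[0],1),round(a[-1],1),len(a)) for a in np.split(y,g+1)])
E
python3 - <<'E'
from wt import *
apply([-0.001, 0.0138, 0.0006, 0.1111, 0, 0.1924]); wt(); tz(); ytop()
C=np.array([-.0005,-.1275,.0695])
for a in (1,2,3,4,5,6,7):
    R=rel(58+a,-30);print(a,plan(tcp_of(C,R),R).tolist())
E
```

```text
t 34.7 q [-0.681  0.153 -0.594 -1.507 -0.724  0.838] tcp [ 0.3912 -0.1624  0.2303] err mm [-0.8  0.6 -0.1] rot err deg [-0.    0.1  -0.14] F [-15.04  -3.31   9.58] T [-0.84   2.391  0.196] w 0.0593 g 30.002624988555908
c -3.498 wheel moment [-0.029 -0.579  0.215] F plate [-7.8929 -4.7525 15.6241]
yaw a 57.878435500602855 centre [-0.0015 -0.1271  0.0697]
T along tool z -0.3516166564504362
segments [(np.float64(-18.6), np.float64(3.4), 70), (np.float64(12.3), np.float64(12.3), 1), (np.float64(15.2), np.float64(28.6), 41), (np.float64(84.5), np.float64(107.7), 85)]
1 [-0.0, 0.0014, -0.0, 0.0111, -0.0, 0.0193]
2 [-0.0001, 0.0028, 0.0, 0.0222, -0.0, 0.0385]
3 [-0.0001, 0.0042, 0.0, 0.0333, -0.0, 0.0577]
4 [-0.0002, 0.0056, 0.0001, 0.0444, -0.0, 0.077]
5 [-0.0003, 0.007, 0.0001, 0.0555, -0.0, 0.0962]
6 [-0.0004, 0.0083, 0.0002, 0.0667, -0.0, 0.1155]
7 [-0.0005, 0.0097, 0.0003, 0.0778, -0.0, 0.1347]
```

send_rows --rows '[0, 0.0014, 0, 0.0111, 0, 0.0193, 1, -0.0001, 0.0028, 0, 0.0222, 0, 0.0385, 1, -0.0001, 0.0042, 0, 0.0333, 0, 0.0577, 1, -0.0002, 0.0056, 0.0001, 0.0444, 0, 0.077, 1, -0.0003, 0.007, 0.0001, 0.0555, 0, 0.0962, 1, -0.0004, 0.0083, 0.0002, 0.0667, 0, 0.1155, 1, -0.0005, 0.0097, 0.0003, 0.0778, 0, 0.1347, 1, -0.0005, 0.0097, 0.0003, 0.0778, 0, 0.1347, 1, -0.0005, 0.0097, 0.0003, 0.0778, 0, 0.1347, 1, -0.0005, 0.0097, 0.0003, 0.0778, 0, 0.1347, 1]'

```text
clock: 36.1
tcp_pos: [0.388, -0.1533, 0.2279]
ee_rot: [0.487, -0.176, 0.855, -0.024]
force: [-15.8, -2.8, 12.1]
grip_width: 0.0592
grasp_force: 30.0
```

Run:
```python
from wt import *
apply([-0.0005, 0.0097, 0.0003, 0.0778, 0, 0.1347]); wt(); tz(); ytop()
z=np.load("top0.npz"); cm={k:z[k] for k in "KRt"}; d=z["d"]; X=np.full((400,640,3),np.nan); X[d>0]=pts(d,cm); A=(X-PO)@PR
M=(A[...,2]>.022)&(A[...,2]<.045)&(abs(A[...,0])<.015)&(A[...,1]>-.08)&(A[...,1]<.12)
y=np.sort(A[M][:,1]*1e3); g=np.nonzero(np.diff(y)>2.5)[0]
print("top0",[(round(a[0],1),round(a[-1],1),len(a)) for a in np.split(y,g+1)])
B=np.load("A2.npy")
M=(B[...,2]>.026)&(B[...,2]<.036)&(abs(B[...,0])<.022)&(B[...,1]>-.09)&(B[...,1]<.02)
y=np.sort(B[M][:,1]*1e3); g=np.nonzero(np.diff(y)>1.5)[0]
print("w2",[(round(a[0],1),round(a[-1],1),len(a)) for a in np.split(y,g+1)])
for nm,q,T in (("a28",(.426,-.479,.767,-.021),(-2.796,4.443,.355)),("a48",(.465,-.319,.825,-.023),(-1.046,2.472,.248)),("a-12",(-.313,.75,-.583,.015),(-4.079,3.303,.495)),("a-52",(-.162,.931,-.328,.008),(-3.492,1.304,.466)),("-92",(.01,.999,-.033,0),(-4.79,-.905,.499))): print(nm,q2R(q)[:,2]@np.array(T))
```

```text
t 36.1 q [-0.701  0.144 -0.631 -1.595 -0.698  0.828] tcp [ 0.388  -0.1533  0.2279] err mm [-0.9  0.8 -0.2] rot err deg [-0.02  0.09 -0.14] F [-15.79  -2.85  12.1 ] T [-0.634  2.228 -0.111] w 0.0592 g 30.002852082252502
c -3.498 wheel moment [-0.1693 -0.0894  0.1036] F plate [-7.3183 -4.3626 18.202 ]
yaw a 64.86716339212057 centre [-0.0016 -0.1269  0.0697]
T along tool z -0.18517378856619296
segments [(np.float64(-16.9), np.float64(6.3), 74), (np.float64(9.2), np.float64(9.2), 1), (np.float64(16.7), np.float64(28.5), 40), (np.float64(84.6), np.float64(107.9), 82)]
top0 [(np.float64(-55.1), np.float64(-31.2), 74), (np.float64(-28.1), np.float64(-28.1), 1), (np.float64(-19.2), np.float64(-11.2), 28), (np.float64(88.5), np.float64(108.0), 70)]
w2 [(np.float64(-53.9), np.float64(-31.7), 1980), (np.float64(-17.3), np.float64(-10.0), 637)]
a28 -0.43916278946468124
a48 -0.31888764337330106
a-12 -0.48524577871101165
a-52 -0.4780913203678
-92 -0.4776395980744403
```

send_rows --rows '[0, 0.0014, 0, 0.0111, 0, 0.0193, 1, -0.0001, 0.0028, 0, 0.0222, 0, 0.0385, 1, -0.0001, 0.0042, 0, 0.0333, 0, 0.0577, 1, -0.0002, 0.0056, 0.0001, 0.0444, 0, 0.077, 1, -0.0003, 0.007, 0.0001, 0.0555, 0, 0.0962, 1, -0.0004, 0.0083, 0.0002, 0.0667, 0, 0.1155, 1, -0.0005, 0.0097, 0.0003, 0.0778, 0, 0.1347, 1, -0.0006, 0.0109, 0.0004, 0.0878, 0, 0.152, 1, -0.0006, 0.0109, 0.0004, 0.0878, 0, 0.152, 1, -0.0006, 0.0109, 0.0004, 0.0878, 0, 0.152, 1]'

```text
clock: 37.5
tcp_pos: [0.3855, -0.1427, 0.2259]
ee_rot: [0.493, -0.108, 0.863, -0.025]
force: [-18.5, -0.9, 11.9]
grip_width: 0.059
grasp_force: 30.0
```

Run:
```python
from wt import *
apply([-0.0006, 0.0109, 0.0004, 0.0878, 0, 0.152]); wt(); tz(); ytop()
p,d,cm=cap("wrist"); X=np.full((400,640,3),np.nan); X[d>0]=pts(d,cm); B=(X-PO)@PR
M=(B[...,2]>.026)&(B[...,2]<.036)&(abs(B[...,0])<.022)&(B[...,1]>-.09)&(B[...,1]<.02); print(M.sum())
s=env.observe(); q=s["joint_pos"]; p0,R0=cmd()
for h in (.03,.06,.1): q=feas(q,np.array(s["tcp_pos"])-R0[:,2]*h,R0); print(q)
```

```text
t 37.5 q [-0.722  0.135 -0.673 -1.701 -0.668  0.823] tcp [ 0.3855 -0.1427  0.2259] err mm [-0.9  1.  -0.2] rot err deg [-0.02  0.08 -0.16] F [-18.49  -0.88  11.88] T [-0.559  2.1   -0.121] w 0.059 g 30.003002285957336
c -3.498 wheel moment [-0.4604 -0.6947 -0.0463] F plate [-9.9196 -2.6624 19.4502]
yaw a 72.74930939313708 centre [-0.0017 -0.1266  0.0697]
T along tool z -0.2813711008954428
segments [(np.float64(-15.7), np.float64(5.2), 71), (np.float64(14.3), np.float64(28.6), 42), (np.float64(84.5), np.float64(107.7), 87)]
755
[-0.7573  0.0813 -0.7243 -1.6702 -0.6929  0.8123]
[-0.772   0.0037 -0.738  -1.5828 -0.6998  0.7118]
[-0.7951 -0.1016 -0.7535 -1.4646 -0.7218  0.5755]
```

send_rows --rows '[0, 0, 0, 0, 0, 0, -1, 0, 0, 0, 0, 0, 0, -1, 0, 0, 0, 0, 0, 0, -1, 0, 0, 0, 0, 0, 0, -1, 0, 0, 0, 0, 0, 0, -1, 0, 0, -0.01, 0, 0, 0, -1, 0, 0, -0.03, 0, 0, 0, -1, 0, 0, -0.06, 0, 0, 0, -1, 0, 0, -0.09, 0, 0, 0, -1, 0, 0, -0.09, 0, 0, 0, -1]'

```text
clock: 38.95
tcp_pos: [0.3085, -0.1484, 0.2731]
ee_rot: [0.494, -0.108, 0.862, -0.026]
force: [-0.1, 0.2, 0.2]
grip_width: 0.0878
grasp_force: 0.0
```

Run:
```python
from wt import *
apply([0,0,-.09,0,0,0]); wt(); ytop()
p,d,cm=cap("wrist"); a=p[:,:,::-1]; p2,d2,cm2=cap("side")
X=np.full((400,640,3),np.nan); X[d>0]=pts(d,cm); B=(X-PO)@PR
M=(B[...,2]>.026)&(B[...,2]<.036)&(abs(B[...,0])<.022)&(B[...,1]>-.06)&(B[...,1]<.12)
y=np.sort(B[M][:,1]*1e3); g=np.nonzero(np.diff(y)>1.5)[0]
print("wrist",[(round(v[0],1),round(v[-1],1),len(v)) for v in np.split(y,g+1)])
c=proj((PO+PR@[0,.02,.03])[None],cm2)[0].astype(int); b=p2[max(0,c[1]-60):c[1]+60,c[0]-80:c[0]+80,::-1]
cv2.imwrite("pics/f7.png",np.hstack([cv2.resize(a,(400,300)),cv2.resize(b,(400,300),interpolation=2)]))
```

```text
t 38.95 q [-0.75  -0.1   -0.713 -1.443 -0.689  0.515] tcp [ 0.3085 -0.1484  0.2731] err mm [-0.8  1.1  1.1] rot err deg [ 0.11 -0.05 -0.18] F [-0.15  0.19  0.25] T [-0.147  2.696  0.047] w 0.0878 g 0.0
c -3.498 wheel moment [ 0.0449 -0.2541 -0.0392] F plate [-0.0189  0.1751  0.2972]
yaw a 72.79776156137058 centre [-0.0436 -0.1401  0.1489]
segments [(np.float64(-15.7), np.float64(6.0), 72), (np.float64(16.8), np.float64(28.6), 39), (np.float64(84.4), np.float64(107.8), 83)]
wrist [(np.float64(-15.4), np.float64(7.1), 764), (np.float64(17.0), np.float64(27.3), 509), (np.float64(33.9), np.float64(37.8), 9), (np.float64(39.4), np.float64(88.1), 468), (np.float64(93.7), np.float64(110.1), 170)]
```

View pics/f7.png

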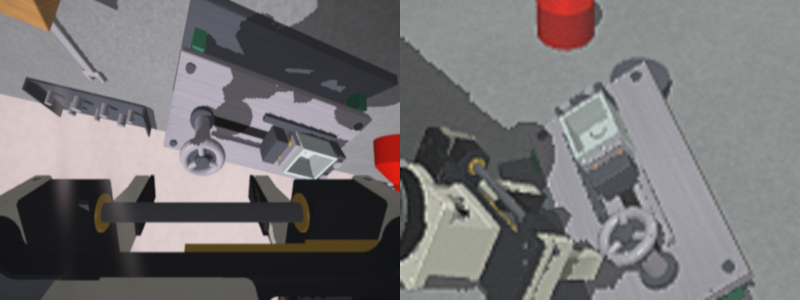

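The housing sits between the stop and the jaw (right crop, about (590,130)), and the carriage did not move after release. The spring pins are compressed about 3–4 mm, or 16–20 N. The robot is clear, so I'm handing in.

```bash
python3 -c "
from plant import order
print(order.finish_job())"
```

```text
the job is handed in; nothing more can be done
None
```

I handed the job in at about 39 s: the housing rests on the ledge, clamped against the stop, with the handwheel released and the arm clear; I estimated the clamp force at 16–20 N (extremes up to 25 N) from jaw travel, since wheel torque was too noisy to confirm it.

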